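# Sort mixed instrument parts into their sample-marked trays

### The arm

A 7-joint arm with a two-finger parallel gripper is mounted at the origin on the work surface. World frame = base frame: x ahead of the robot, y to its left, z up, the work surface at z = 0. Lengths are in m, angles in rad, forces in N, time in s.
With the tool pointing down it reaches from about 0.425 to 0.875 m from the base axis. Payload 4.7 kg.
Tool frame: the origin (TCP) lies midway between the tips of the shut fingers; the grasp point (between the pads) lies 19 mm behind it; z points along the fingers, x is the direction in which the jaws open and shut, and the axes are right-handed (so a half turn about z gives the same grasp; the last joint's range is limited). The gripper opens to 87 mm and grips with 3 to 60 N. Pads are 19 mm wide; open, the fingers measure 117 mm over their backs; the gripper's body (75 mm by 190 mm) begins 51 mm behind the grasp point.
Start: joints at [-1.282, 0.321, -0.07, 1.45, 0.023, 1.371, -0.057], TCP at [0.176, 0.626, 0.223] pointing down, gripper open.
Joint ranges: [-2.86, 2.86], [-0.3, 2.09], [-1.38, 1.24], [0.06, 2.45], [-1.56, 4.7], [0.09, 2.05], [-2.69, 2.69]. Speed limits (rad/s): [2.57, 2.57, 3.14, 3.14, 3.14, 3.14, 3.14].

### API

Orientations are given as a unit quaternion [x, y, z, w].
In Python, from cell import r gives the robot as it stands.
- The arm moves only by the tool arm_command, never from a script. Its argument "moves" is a list of rows, each an object with "delta_pos": the shift along the tool's x, y, z in m, a list of three; "rot": the turn, a rotation vector about the tool's x, y, z in degrees, a list of three; "fingers": the opening, from 0 (shut) to 1 (fully open). A call has 1 to 20 rows; each row shifts and turns the commanded pose from where the row before left it, along the tool's axes as they then stand; what a row does not reach is not made up. A row lasts 1/8 s, in which the tool goes at most 62.5 mm and 10.7 degrees, less where a joint would pass 70% of its speed; a pose out of reach is approached as far as the arm can. A call is refused whole if a number of a shift passes 0.0625 or a number of a turn 10.7, either way. A call with a gripper value outside its range is refused whole. The fingers move at their own pace and stop on an object; "force" is the grip in N (left out, the last holds). Time passes only in rows, so rows that do not move let the fingers close. It gives the time, the measured TCP pose, the force and the opening at its end, in the units of the state.
- r.get_obs(): the state, without advancing time (a new reading comes with each control period).
- r.get_image(name): name is "scene" or "top" or "wrist"; returns (picture, depth): 480x640x3 uint8, red, green, blue; 480x640 float32, m along the optical axis (not along the pixel's ray), 0 where there is no reading.
- r.camera_info(name): a dict with "camera_matrix" (3x3 intrinsics, pixels), "view" (4x4, takes a point from world to camera coordinates). Camera axes: x right, y down, z forward; pixel columns grow to the right and rows downward; lengths in m; the calibration is good to about 2 mm. A picture is of the moment at which its call begins: read the wrist's pose just before it. camera_info takes no time and is no camera call; for the wrist camera it gives the pose at the moment of the call.
- r.sign_off(): hands the job in, once; it reports no verdict.
The state is a dict: "time_s": time; "joint_pos": joint angles; "joint_velocities": joint speeds; "effort": joint torques, N m; "eef_pos": TCP position; "ee_rot": TCP orientation; "wrist_force": force on the tool from outside, world axes, zero at the start; "torque": the same for the moment, N m; "opening": opening from 0.0 (shut) to 1.0 (fully open).
Only numpy, scipy, OpenCV 4.12 (cv2) and the standard library are available. Lean on these libraries where they do the work, as an engineer would, in place of code of your own. Each camera call takes 0.05 s, during which the arm holds its last target.

### The job

Sort the five loose instrument parts on the bench - two tall steel sensors, two block-shaped relays and one square-flanged panel socket - each into the blue tray that carries a sample of its kind on its ledge. Set every part down upright on the tray floor, as it stands now and not on top of another part, without dropping it. Leave the roll of tape and the note pad where they lie.

Things in the scene. Friction and masses are not known exactly. Their poses are not given: they have to be found in the camera images.
- sensor_a: Pressure sensor: an upright turned steel cylinder, 62 mm tall: body 28 mm in diameter up to z = 38 mm, then a neck, then a 22 mm diameter connector from z = 48 to 62 mm with a black top. About 140 g. There are two, alike. Starts upright on the bench. Origin at the centre of its underside, z up its axis.
- sensor_b: Pressure sensor: an upright turned steel cylinder, 62 mm tall: body 28 mm in diameter up to z = 38 mm, then a neck, then a 22 mm diameter connector from z = 48 to 62 mm with a black top. About 140 g. There are two, alike. Starts upright on the bench. Origin at the centre of its underside, z up its axis.
- relay_a: Plug-in relay: an upright plain grey plastic block, 38 mm (x) by 28 mm (y) by 44 mm tall (z), with a black band at its foot. About 60 g. There are two, alike. Starts upright on the bench, at any yaw. Origin at the centre of its underside.
- relay_b: Plug-in relay: an upright plain grey plastic block, 38 mm (x) by 28 mm (y) by 44 mm tall (z), with a black band at its foot. About 60 g. There are two, alike. Starts upright on the bench, at any yaw. Origin at the centre of its underside.
- socket: Panel socket: a low steel part with a square flange 42 x 42 mm, 4 mm thick, lying at the bottom, and on it a round barrel 28 mm in diameter, from z = 4 to 30 mm, with a black face on top. About 80 g. There is one. Starts flange down on the bench. Origin at the centre of its underside, z up the barrel.
- tray_sensor: Tray for sensors: fixed blue open tray; the three differ only by the sample fixed on the ledge outside the far wall, here a sensor (leave it). Pocket 100 (x) x 130 (y) mm inside; floor's upper face at z = 4 mm; walls 5 mm thick, rim at z = 30 mm; ledge 10 mm high, x = 55 to 101 mm, sample at x = 79, y = 0. Origin: centre of the pocket, at bench level; x points to the ledge, away from the robot.
- tray_relay: Tray for relays: fixed blue open tray; the three differ only by the sample fixed on the ledge outside the far wall, here a relay (leave it). Pocket 100 (x) x 130 (y) mm inside; floor's upper face at z = 4 mm; walls 5 mm thick, rim at z = 30 mm; ledge 10 mm high, x = 55 to 101 mm, sample at x = 79, y = 0. Origin: centre of the pocket, at bench level; x points to the ledge, away from the robot.
- tray_socket: Tray for sockets: fixed blue open tray; the three differ only by the sample fixed on the ledge outside the far wall, here a socket (leave it). Pocket 100 (x) x 130 (y) mm inside; floor's upper face at z = 4 mm; walls 5 mm thick, rim at z = 30 mm; ledge 10 mm high, x = 55 to 101 mm, sample at x = 79, y = 0. Origin: centre of the pocket, at bench level; x points to the ledge, away from the robot.
- tape_roll: Bystander: a small black roll of tape lying flat, 48 mm in diameter, 14 mm high, loose. Not to be shifted. Origin at the centre of its underside.
- note_pad: Bystander: a yellow sticky-note pad lying flat, 50 x 50 x 10 mm, loose. Not to be shifted. Origin at the centre of its underside.
Mind the look-alikes: they are no part of the job. Leave any orange look-alike of the sensor_a alone. Leave any turquoise look-alike of the tray_sensor alone.

How it is judged:
By the outcome, as a careful person would: the job done as asked, in the order asked, and still so for the second after the job is handed in, with the robot touching nothing.
It also fails if it takes over 128 s, if anything falls off the work surface, if the arm or the gripper's body presses on something with over 40 N, if the wrist force passes 120 N, or if a joint passes its speed limit or range.

## Working session

There is one attempt and no reset: what is moved stays moved. The work goes in short steps, Python scripts to look and compute and a tool call to move; the robot and the scene stay as the last step left them, time stands still between calls to the robot, and variables do not carry over. Pictures are saved under pics/ and viewed, and the job is handed in when it is done.

Besides the shell and the picture viewer there is one more tool, called after "Emit:" in YAML: its name, and indented under it one key for each argument. arm_command: Moves the arm, as the interface text tells. Its arguments: {"type":"object","properties":{"moves":{"type":"array","items":{"type":"object","properties":{"delta_pos":{"type":"array","items":{"type":"number"}},"rot":{"type":"array","items":{"type":"number"}},"fingers":{"type":"number"}}}},"force":{"type":"number"}},"required":["moves"]}

```bash
mkdir -p pics; ls; python3 - <<'E'
from cell import r
import cv2,numpy as np
o=r.get_obs();print(o)
for n in ["scene","top"]:
    im,d=r.get_image(n);cv2.imwrite(f"pics/{n}0.png",im[:,:,::-1]);np.savez(f"pics/{n}0.npz",im=im,d=d)
    i=r.camera_info(n);print(n,np.array(i["camera_matrix"]).tolist(),np.round(i["view"],4).tolist())
E
```

```text
pics
{'time_s': 0.0, 'joint_pos': array([-1.28190408,  0.32179795, -0.07007588,  1.45170163,  0.02260502,
        1.37080737, -0.0569068 ]), 'joint_velocities': array([ 0.00208361,  0.00235467, -0.00055873, -0.00184282,  0.00233675,
       -0.00028827,  0.00046042]), 'effort': array([-1.57211758e-06, -4.91280127e+01, -4.03657313e-01, -3.12535536e+01,
       -6.36885781e-02,  4.37744055e-02,  1.92657567e-04]), 'eef_pos': array([0.1762767 , 0.62504837, 0.22146435]), 'ee_rot': array([ 7.97285861e-01,  6.03601133e-01, -7.34409817e-04,  6.24086097e-04]), 'wrist_force': array([ 0.16020639, -0.02713445, -0.57670876]), 'torque': array([-0.01227492, -0.01639397,  0.03267228]), 'opening': 1.0010620446991096}
scene [[446.78105883425775, 0.0, 326.5600519696771], [0.0, 446.78105883425775, 237.8225321878858], [0.0, 0.0, 1.0]] [[-0.834, 0.5517, -0.0105, 0.4471], [0.3729, 0.5494, -0.7477, -0.1255], [-0.4067, -0.6275, -0.6639, 1.1287], [0.0, 0.0, 0.0, 1.0]]
top [[523.9107951497617, 0.0, 314.76559938163166], [0.0, 523.9107951497617, 240.9106538343062], [0.0, 0.0, 1.0]] [[-0.0122, -0.9999, 0.0118, -0.0741], [-0.9939, 0.0108, -0.1098, 0.5027], [0.1097, -0.0131, -0.9939, 1.113], [0.0, 0.0, 0.0, 1.0]]
```

View pics/top0.png

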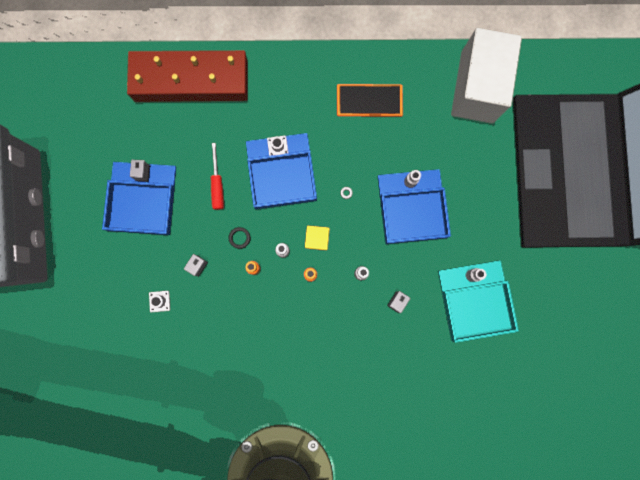

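View pics/scene0.png

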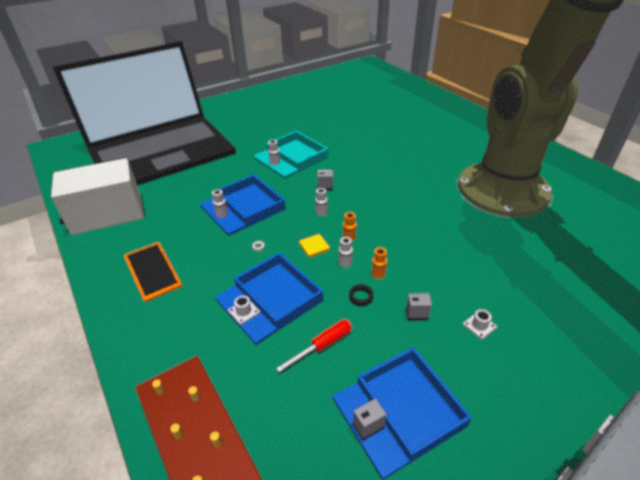

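Top image: the steel sensors are at (282,250) and (362,272). The orange look-alikes at (253,268) and (310,274) stay. The relays are at (195,265) and (400,302), and the socket is at (159,301). The blue trays, going by their samples, are relay (138,205), socket (281,178) and sensor (414,215). The turquoise tray at (480,305) stays. Next is an enlarged crop and a measurement.

```bash
cat > h.py <<'E'
import numpy as np,cv2
from cell import r
def world(name,d,info=None):
    i=info or r.camera_info(name);K=np.array(i["camera_matrix"]);V=np.array(i["view"])
    v,u=np.mgrid[:d.shape[0],:d.shape[1]]
    p=np.stack([(u-K[0,2])/K[0,0]*d,(v-K[1,2])/K[1,1]*d,d],-1)
    return (p-V[:3,3])@V[:3,:3]
def pix(name,P):
    i=r.camera_info(name);K=np.array(i["camera_matrix"]);V=np.array(i["view"])
    q=V[:3,:3]@np.asarray(P,float)+V[:3,3];q=K@q;return q[:2]/q[2]
E
python3 - <<'E'
from h import *
z=np.load("pics/top0.npz");im,d=z["im"],z["d"]
c=im[130:350,90:530];cv2.imwrite("pics/crop0.png",cv2.resize(c[:,:,::-1],None,fx=1.8,fy=1.8,interpolation=cv2.INTER_CUBIC))
W=world("top",d)
b=W[330:420,330:430,2];print("bench z",np.median(b),b.std(),(d==0).sum())
H=W[:,:,2]
m=((H>0.006)&(H<0.09)&(d>0)).astype(np.uint8)
n,l,s,ce=cv2.connectedComponentsWithStats(m)
for k in range(1,n):
    if s[k,4]<25: continue
    q=W[l==k];t=np.percentile(q[:,2],95)
    tp=q[q[:,2]>t-0.006]
    rc=cv2.minAreaRect((tp[:,:2]*1000).astype(np.float32))
    print(np.round(ce[k]),s[k,4],"ztop %.3f"%t,"topmean",np.round(tp.mean(0),4),"rect",np.round(rc[0],1),np.round(rc[1],1),round(rc[2],1),"col",im[l==k].mean(0).astype(int))
E
```

```text
bench z 0.0005452441410995898 0.07825944370606813 1294
[470.  95.] 1239 ztop 0.086 topmean [ 0.8184 -0.4275  0.0853] rect [ 841.5 -419.6] [178.9  80.8] 21.8 col [96 96 92]
[187.  75.] 5979 ztop 0.055 topmean [0.8778 0.2007 0.0523] rect [878.4 201.1] [258.5 101.1] 89.9 col [142  64  46]
[578. 168.] 18852 ztop 0.049 topmean [ 0.7025 -0.781   0.0552] rect [ 661.1 -777.8] [ 18.6 350.6] 88.5 col [73 73 76]
[369.  99.] 1903 ztop 0.013 topmean [ 0.828  -0.2084  0.0099] rect [ 828.3 -208.3] [147.4  75. ] 89.2 col [89 68 53]
[279. 160.] 1994 ztop 0.039 topmean [0.6932 0.0015 0.0384] rect [660.6  -4.5] [148.5 137.7] 8.0 col [ 91 131 196]
[ 33. 216.] 2688 ztop 0.085 topmean [0.5576 0.521  0.0847] rect [565.6 523.7] [ 56.5 303.6] 85.5 col [63 61 63]
[216. 185.] 469 ztop 0.028 topmean [0.6142 0.1369 0.0253] rect [615.2 137.2] [73.  21.7] 5.1 col [213  83  77]
[139. 188.] 2303 ztop 0.054 topmean [0.661  0.3016 0.0542] rect [661.3 302.6] [29.2 38.3] 85.4 col [ 69 108 172]
[412. 196.] 2122 ztop 0.051 topmean [ 0.6347 -0.2921  0.0636] rect [ 636.1 -292.8] [26.2 24.5] 44.5 col [ 72 117 188]
[346. 192.
[... 996 characters left out ...]
89 131  68]
[310. 274.] 140 ztop 0.066 topmean [ 0.4305 -0.0682  0.0629] rect [430.2 -68.1] [19.7 19.8] 62.1 col [198 142  75]
[361. 272.] 146 ztop 0.065 topmean [ 0.4322 -0.1786  0.063 ] rect [ 432.3 -179. ] [19.1 19.2] 0.7 col [171 169 170]
[398. 301.] 292 ztop 0.047 topmean [ 0.369  -0.2579  0.0447] rect [ 369.3 -258.1] [28.3 38.2] 56.3 col [162 159 160]
[157. 301.] 179 ztop 0.034 topmean [0.3765 0.262  0.031 ] rect [376.6 262.8] [25.3 25.7] 17.6 col [156 152 153]
[462. 326.] 33 ztop 0.008 topmean [ 0.314  -0.4005  0.0069] rect [ 313.6 -399.7] [27.5 15.6] 42.9 col [ 74 220 215]
[280. 452.] 3660 ztop 0.080 topmean [ 0.053  -0.0044  0.082 ] rect [45.8 -1.5] [126.5  45.3] 88.3 col [93 93 71]
```

View pics/crop0.png

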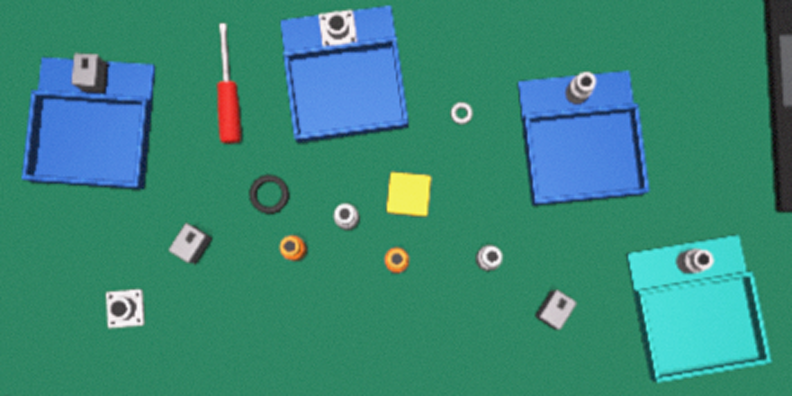

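Crop pixels: the steel sensors at (345,215) and (490,257) are grey like the tray sample, so they are the ones meant. (292,247) and (397,260) are orange, so I leave them. The tray at (697,335) is turquoise, so I leave that too. Next I fit the trays and the relay/socket yaws.

```bash
python3 - <<'E'
from h import *
z=np.load("pics/top0.npz");im,d=z["im"],z["d"];W=world("top",d)
hsv=cv2.cvtColor(im,cv2.COLOR_RGB2HSV)
blue=(hsv[...,0]>100)&(hsv[...,0]<125)&(hsv[...,1]>120)&(d>0)
n,l,s,ce=cv2.connectedComponentsWithStats(blue.astype(np.uint8))
for k in range(1,n):
    if s[k,4]<500: continue
    q=W[l==k]; f=q[:,:2]*1000
    rc=cv2.minAreaRect(f.astype(np.float32))
    a=rc[2]; a=a if a<45 else a-90
    th=np.radians(a); X=np.array([np.cos(th),np.sin(th)]);Y=np.array([-X[1],X[0]])
    w=rc[1] if rc[2]<45 else rc[1][::-1]
    c=np.array(rc[0])-23*X  # footprint centre at x=(101-55... )/2
    rim=q[(q[:,2]>0.024)&(q[:,2]<0.034)][:,:2]*1000
    u=(rim-rc[0])@np.c_[X,Y]
    c2=[np.percentile(u[:,0],[1,99]).mean(),np.percentile(u[:,1],[1,99]).mean()]
    print("tray",np.round(ce[k]),"size",np.round(w,1),"yaw",round(a,1),"c",np.round(c,1),"c_rim",np.round(np.array(rc[0])+c2[0]*X+c2[1]*Y,1),np.ptp(np.percentile(u[:,0],[1,99])),np.ptp(np.percentile(u[:,1],[1,99])))
for nm,(u,v) in dict(relay1=(195,265),relay2=(399,301),socket=(158,301)).items():
    w=W[v-16:v+17,u-16:u+17].reshape(-1,3); 
    lo=.040 if 'relay' in nm else .002; 
    if nm=='socket':
        rgb=im[v-16:v+17,u-16:u+17].reshape(-1,3); t=w[(rgb.min(1)>140)]
    else: t=w[(w[:,2]>lo)&(w[:,2]<.05)]
    rc=cv2.minAreaRect((t[:,:2]*1000).astype(np.float32))
    C=np.cov(t[:,:2].T);e,V=np.linalg.eigh(C);print(nm,np.round(t[:,:2].mean(0),4),np.round(rc[0],1),np.round(rc[1],1),round(rc[2],1),"major ax deg",np.degrees(np.arctan2(V[1,1],V[0,1])),np.sqrt(12*e)*1000)
A=[cv2.resize(im[v-16:v+17,u-16:u+17],(264,264),interpolation=cv2.INTER_CUBIC) for u,v in [(195,265),(399,301),(158,301)]]
cv2.imwrite("pics/crop1.png",np.hstack(A)[:,:,::-1])
E
```

```text
tray [281. 173.] size [157.1 141.7] yaw 7.8 c [642.1  -8.9] c_rim [642.1  -8.1] 110.53389832640285 138.96624703930888
tray [139. 200.] size [156.3 142.5] yaw -4.4 c [582.6 308.8] c_rim [582.6 308.3] 109.49526458839509 140.37344946691195
tray [414. 208.] size [156.4 150.2] yaw 4.9 c [ 558.4 -305.5] c_rim [ 558.1 -301. ] 109.91686613513279 140.05896622340026
relay1 [0.4532 0.1794] [453.2 179.5] [28.7 38.1] 56.3 major ax deg 145.1575326196147 [28.18862596 38.02948411]
relay2 [ 0.3693 -0.258 ] [ 369.3 -258.1] [28.3 38.2] 56.3 major ax deg 148.27395870878735 [28.41726561 38.1830402 ]
socket [0.376  0.2578] [375.  110.3] [350.4  43.7] 89.6 major ax deg 90.06438048117268 [ 47.343178   100.26268486]
```

View pics/crop1.png

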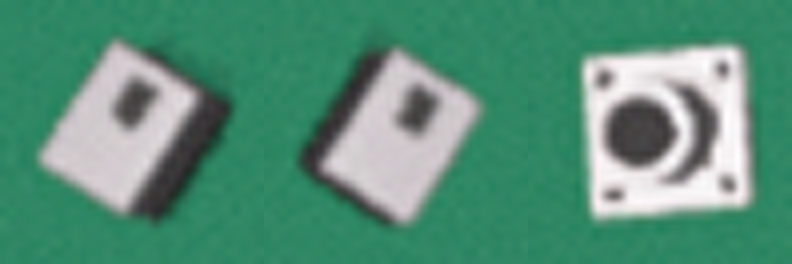

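Left and centre: the relay tops' short sides lie near 56°–57.5°. Right: the socket flange has a yaw of about 4.3°.

```bash
cat >> h.py <<'E'
from scipy.spatial.transform import Rotation as Ro
def plan(tgt,psi=None):
    o=r.get_obs();R=Ro.from_quat(o["ee_rot"]).as_matrix();p=o["eef_pos"]
    cur=np.degrees(np.arctan2(R[1,0],R[0,0]))
    print("t %.2f"%o["time_s"],"tcp",np.round(p,4),"psi %.2f"%cur,"tilt",np.round(R[:,2],4),"open %.3f"%o["opening"],"F",np.round(o["wrist_force"],1),"q",np.round(o["joint_pos"],2))
    if psi is None: psi=cur
    dz=(cur-psi+90)%180-90
    print("rot about tool z: %.2f"%dz)
    c=np.radians(cur-dz);T=np.array([[np.cos(c),np.sin(c),0],[np.sin(c),-np.cos(c),0],[0,0,-1]])
    for t in np.atleast_2d(tgt):
        print("to",t,"delta after rot (mm)",np.round(T.T@(t-p)*1000,1)); p=t
E
python3 -c "
from h import *
plan([[.3766,.2627,.12],[.3766,.2627,.007]],4.3)"
```

```text
t 0.10 tcp [0.1763 0.6251 0.2216] psi 74.25 tilt [-4.0e-04 -1.7e-03 -1.0e+00] open 0.998 F [ 0.   0.6 -0.5] q [-1.28  0.32 -0.07  1.45  0.02  1.37 -0.06]
rot about tool z: 69.95
to [0.3766 0.2627 0.12  ] delta after rot (mm) [172.6 376.4 101.6]
to [0.3766 0.2627 0.007 ] delta after rot (mm) [  0.   0. 113.]
```

Emit:
arm_command:
  moves:
    - {"rot":[0,0,10],"fingers":0.75}
    - {"rot":[0,0,10],"fingers":0.75}
    - {"rot":[0,0,10],"fingers":0.75}
    - {"rot":[0,0,10],"fingers":0.75}
    - {"rot":[0,0,10],"fingers":0.75}
    - {"rot":[0,0,10],"fingers":0.75}
    - {"rot":[0,0,10],"fingers":0.75}
    - {"delta_pos":[0.01726,0.03764,0.01],"fingers":0.75}
    - {"delta_pos":[0.01726,0.03764,0.01],"fingers":0.75}
    - {"delta_pos":[0.01726,0.03764,0.01],"fingers":0.75}
    - {"delta_pos":[0.01726,0.03764,0.01],"fingers":0.75}
    - {"delta_pos":[0.01726,0.03764,0.01],"fingers":0.75}
    - {"delta_pos":[0.01726,0.03764,0.01],"fingers":0.75}
    - {"delta_pos":[0.01726,0.03764,0.01],"fingers":0.75}
    - {"delta_pos":[0.01726,0.03764,0.01],"fingers":0.75}
    - {"delta_pos":[0.01726,0.03764,0.01],"fingers":0.75}
    - {"delta_pos":[0.01726,0.03764,0.01],"fingers":0.75}
    - {"fingers":0.75}
  force: 20

```text
invalid input at $.moves[0]: expected keys delta_pos, rot, fingers
```

```bash
python3 - <<'E'
from h import *
plan([[.3766,.2627,.007]],4.3)
i=r.camera_info("wrist");im,d=r.get_image("wrist");cv2.imwrite("pics/w1.png",im[:,:,::-1]);W=world("wrist",d,i)
t=(W[...,2]>.026)&(W[...,2]<.036)&(d>0)&(np.hypot(W[...,0]-.3766,W[...,1]-.2627)<.03)
p=W[t];print(len(p),p.mean(0) if len(p) else 0, cv2.minAreaRect((p[:,:2]*1000).astype(np.float32)) if len(p) else 0)
E
```

```text
t 0.10 tcp [0.1763 0.6251 0.2216] psi 74.25 tilt [-4.0e-04 -1.7e-03 -1.0e+00] open 0.998 F [ 0.   0.6 -0.5] q [-1.28  0.32 -0.07  1.45  0.02  1.37 -0.06]
rot about tool z: 69.95
to [0.3766 0.2627 0.007 ] delta after rot (mm) [172.6 376.4 214.6]
0 0 0
```

View pics/w1.png

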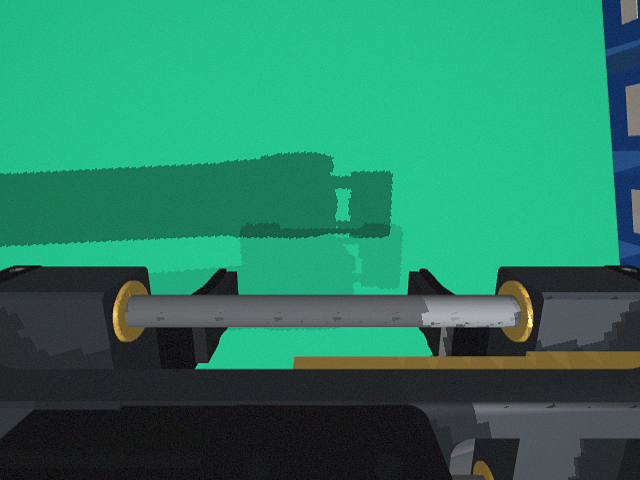

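The call was refused because every key is required in each row. The picture shows the wrist view at the start pose: only bench and the gripper.

Emit:
arm_command:
  moves:
    - {"delta_pos":[0,0,0],"rot":[0,0,10],"fingers":0.75}
    - {"delta_pos":[0,0,0],"rot":[0,0,10],"fingers":0.75}
    - {"delta_pos":[0,0,0],"rot":[0,0,10],"fingers":0.75}
    - {"delta_pos":[0,0,0],"rot":[0,0,10],"fingers":0.75}
    - {"delta_pos":[0,0,0],"rot":[0,0,10],"fingers":0.75}
    - {"delta_pos":[0,0,0],"rot":[0,0,10],"fingers":0.75}
    - {"delta_pos":[0,0,0],"rot":[0,0,10],"fingers":0.75}
    - {"delta_pos":[0.017,0.038,0.01],"rot":[0,0,0],"fingers":0.75}
    - {"delta_pos":[0.017,0.038,0.01],"rot":[0,0,0],"fingers":0.75}
    - {"delta_pos":[0.017,0.038,0.01],"rot":[0,0,0],"fingers":0.75}
    - {"delta_pos":[0.017,0.038,0.01],"rot":[0,0,0],"fingers":0.75}
    - {"delta_pos":[0.017,0.038,0.01],"rot":[0,0,0],"fingers":0.75}
    - {"delta_pos":[0.017,0.038,0.01],"rot":[0,0,0],"fingers":0.75}
    - {"delta_pos":[0.017,0.038,0.01],"rot":[0,0,0],"fingers":0.75}
    - {"delta_pos":[0.017,0.038,0.01],"rot":[0,0,0],"fingers":0.75}
    - {"delta_pos":[0.017,0.038,0.01],"rot":[0,0,0],"fingers":0.75}
    - {"delta_pos":[0.02,0.034,0.01],"rot":[0,0,0],"fingers":0.75}
    - {"delta_pos":[0,0,0],"rot":[0,0,0],"fingers":0.75}
  force: 20

```text
time_s: 2.4
eef_pos: [0.3779, 0.2602, 0.1218]
ee_rot: [0.999, 0.034, -0.0, 0.001]
wrist_force: [0.1, 0.4, 0.5]
opening: 0.753
```

```bash
python3 - <<'E'
from h import *
plan([[.3766,.2627,.007]],4.3)
i=r.camera_info("wrist");im,d=r.get_image("wrist");cv2.imwrite("pics/w2.png",im[:,:,::-1]);W=world("wrist",d,i)
t=(W[...,2]>.026)&(W[...,2]<.036)&(d>0)&(np.hypot(W[...,0]-.3766,W[...,1]-.2627)<.03)
p=W[t];print(len(p),p.mean(0) if len(p) else 0, cv2.minAreaRect((p[:,:2]*1000).astype(np.float32)) if len(p) else 0)
E
```

```text
t 2.40 tcp [0.3779 0.2602 0.1218] psi 3.92 tilt [-9.0e-04 -1.6e-03 -1.0e+00] open 0.753 F [0.1 0.4 0.5] q [-1.03 -0.02  0.37  2.04  0.01  1.11 -0.6 ]
rot about tool z: -0.38
to [0.3766 0.2627 0.007 ] delta after rot (mm) [ -1.1  -2.6 114.8]
978 [0.37601002 0.26361553 0.0308095 ] ((376.00677490234375, 262.9893493652344), (27.362117767333984, 27.012741088867188), 67.05686950683594)
```

View pics/w2.png

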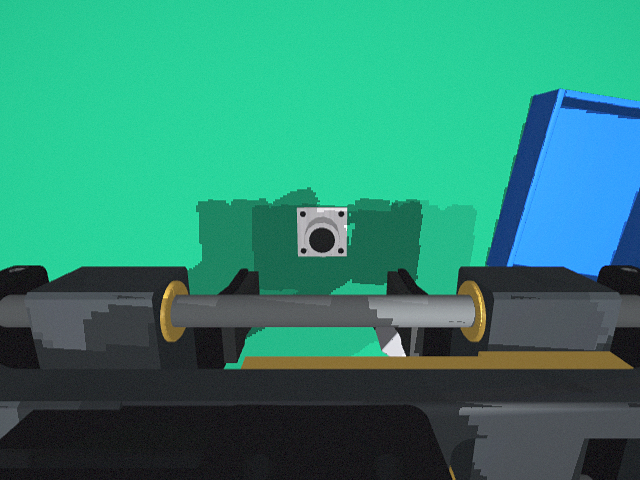

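The wrist view shows the socket at (322,233), centred between the fingers and agreeing with the top measurement. I'm descending to grip it.

Emit:
arm_command:
  moves:
    - {"delta_pos":[-0.0015,-0.0028,0.02],"rot":[0,0,0],"fingers":0.75}
    - {"delta_pos":[0,0,0.03],"rot":[0,0,0],"fingers":0.75}
    - {"delta_pos":[0,0,0.03],"rot":[0,0,0],"fingers":0.75}
    - {"delta_pos":[0,0,0.02],"rot":[0,0,0],"fingers":0.75}
    - {"delta_pos":[0,0,0.01],"rot":[0,0,0],"fingers":0.75}
    - {"delta_pos":[0,0,0.003],"rot":[0,0,0],"fingers":0.75}
    - {"delta_pos":[0,0,0],"rot":[0,0,0],"fingers":0.75}

```text
time_s: 3.32
eef_pos: [0.3754, 0.2668, 0.0101]
ee_rot: [0.999, 0.037, 0.0, -0.0]
wrist_force: [0.1, -0.4, -0.2]
opening: 0.751
```

```bash
python3 - <<'E'
from h import *
plan([[.3766,.2627,.007]],4.3)
E
```

```text
t 3.33 tcp [0.3754 0.2668 0.0101] psi 4.28 tilt [ 6.e-04  8.e-04 -1.e+00] open 0.751 F [ 0.1 -0.4 -0.2] q [-1.02  0.15  0.37  2.14 -0.07  0.86 -0.54]
rot about tool z: -0.02
to [0.3766 0.2627 0.007 ] delta after rot (mm) [0.9 4.2 3.1]
```

Emit:
arm_command:
  moves:
    - {"delta_pos":[0.0005,0.0035,0.002],"rot":[0,0,0],"fingers":0.75}
    - {"delta_pos":[0,0,0],"rot":[0,0,0],"fingers":0.75}
    - {"delta_pos":[0,0,0],"rot":[0,0,0],"fingers":0.75}

```text
time_s: 3.7
eef_pos: [0.3761, 0.2628, 0.0078]
ee_rot: [0.999, 0.037, 0.0, -0.0]
wrist_force: [-0.6, 0.2, -0.2]
opening: 0.749
```

Emit:
arm_command:
  moves:
    - {"delta_pos":[0,0,0],"rot":[0,0,0],"fingers":0.2}
    - {"delta_pos":[0,0,0],"rot":[0,0,0],"fingers":0.2}
    - {"delta_pos":[0,0,0],"rot":[0,0,0],"fingers":0.2}
    - {"delta_pos":[0,0,0],"rot":[0,0,0],"fingers":0.2}
    - {"delta_pos":[0,0,0],"rot":[0,0,0],"fingers":0.2}
    - {"delta_pos":[0,0,0],"rot":[0,0,0],"fingers":0.2}
  force: 20

```text
time_s: 4.45
eef_pos: [0.3759, 0.2628, 0.0076]
ee_rot: [0.999, 0.037, 0.0, -0.0]
wrist_force: [-0.1, -0.2, -0.3]
opening: 0.319
```

```bash
python3 - <<'E'
from h import *
plan([[.376,.2627,.12],[.642,-.0085,.12],[.642,-.0085,.014]],7.8)
E
```

```text
t 4.45 tcp [0.3759 0.2628 0.0076] psi 4.26 tilt [ 2.e-04  1.e-04 -1.e+00] open 0.319 F [-0.1 -0.2 -0.3] q [-1.02  0.15  0.37  2.15 -0.07  0.86 -0.53]
rot about tool z: -3.54
to [0.376  0.2627 0.12  ] delta after rot (mm) [ 0.000e+00  1.000e-01 -1.124e+02]
to [ 0.642  -0.0085  0.12  ] delta after rot (mm) [226.7 304.8   0. ]
to [ 0.642  -0.0085  0.014 ] delta after rot (mm) [  0.   0. 106.]
```

Emit:
arm_command:
  moves:
    - {"delta_pos":[0,0,-0.012],"rot":[0,0,0],"fingers":0.2}
    - {"delta_pos":[0,0,-0.03],"rot":[0,0,-3.5],"fingers":0.2}
    - {"delta_pos":[0,0,-0.04],"rot":[0,0,0],"fingers":0.2}
    - {"delta_pos":[0,0,-0.03],"rot":[0,0,0],"fingers":0.2}
    - {"delta_pos":[0.01,0.014,0],"rot":[0,0,0],"fingers":0.2}
    - {"delta_pos":[0.023,0.031,0],"rot":[0,0,0],"fingers":0.2}
    - {"delta_pos":[0.028,0.038,0],"rot":[0,0,0],"fingers":0.2}
    - {"delta_pos":[0.028,0.038,0],"rot":[0,0,0],"fingers":0.2}
    - {"delta_pos":[0.028,0.038,0],"rot":[0,0,0],"fingers":0.2}
    - {"delta_pos":[0.028,0.038,0],"rot":[0,0,0],"fingers":0.2}
    - {"delta_pos":[0.028,0.038,0],"rot":[0,0,0],"fingers":0.2}
    - {"delta_pos":[0.025,0.032,0],"rot":[0,0,0],"fingers":0.2}
    - {"delta_pos":[0.017,0.023,0],"rot":[0,0,0],"fingers":0.2}
    - {"delta_pos":[0.0115,0.0145,0],"rot":[0,0,0],"fingers":0.2}
    - {"delta_pos":[0,0,0],"rot":[0,0,0],"fingers":0.2}
    - {"delta_pos":[0,0,0],"rot":[0,0,0],"fingers":0.2}

```text
time_s: 6.45
eef_pos: [0.6408, -0.007, 0.1195]
ee_rot: [0.998, 0.068, -0.0, -0.001]
wrist_force: [-0.6, 0.0, -0.2]
opening: 0.315
```

```bash
python3 - <<'E'
from h import *
plan([[.642,-.0085,.014]],7.8)
E
```

```text
t 6.45 tcp [ 0.6408 -0.007   0.1195] psi 7.83 tilt [-9.0e-04  1.2e-03 -1.0e+00] open 0.315 F [-0.6  0.  -0.2] q [-0.52  0.42  0.63  1.62 -0.26  1.19  0.3 ]
rot about tool z: 0.03
to [ 0.642  -0.0085  0.014 ] delta after rot (mm) [  1.    1.7 105.5]
```

Emit:
arm_command:
  moves:
    - {"delta_pos":[0.001,0.001,0.02],"rot":[0,0,0],"fingers":0.2}
    - {"delta_pos":[0,0,0.03],"rot":[0,0,0],"fingers":0.2}
    - {"delta_pos":[0,0,0.03],"rot":[0,0,0],"fingers":0.2}
    - {"delta_pos":[0,0,0.015],"rot":[0,0,0],"fingers":0.2}
    - {"delta_pos":[0,0,0.008],"rot":[0,0,0],"fingers":0.2}
    - {"delta_pos":[0,0,0.002],"rot":[0,0,0],"fingers":0.2}
    - {"delta_pos":[0,0,0],"rot":[0,0,0],"fingers":0.2}
    - {"delta_pos":[0,0,0],"rot":[0,0,0],"fingers":0.2}

```text
time_s: 7.45
eef_pos: [0.6433, -0.0093, 0.0155]
ee_rot: [0.998, 0.068, 0.001, -0.0]
wrist_force: [-0.3, -0.3, -0.5]
opening: 0.317
```

Emit:
arm_command:
  moves:
    - {"delta_pos":[0,0,0.002],"rot":[0,0,0],"fingers":0.2}
    - {"delta_pos":[0,0,0.001],"rot":[0,0,0],"fingers":0.2}
    - {"delta_pos":[0,0,0],"rot":[0,0,0],"fingers":0.2}

```text
time_s: 7.82
eef_pos: [0.6426, -0.0092, 0.0117]
ee_rot: [0.998, 0.068, 0.0, -0.0]
wrist_force: [-0.8, -0.1, 0.3]
opening: 0.309
```

Emit:
arm_command:
  moves:
    - {"delta_pos":[0,0,0.0005],"rot":[0,0,0],"fingers":0.2}
    - {"delta_pos":[0,0,0],"rot":[0,0,0],"fingers":0.2}

```text
time_s: 8.07
eef_pos: [0.6426, -0.0092, 0.0116]
ee_rot: [0.998, 0.068, 0.0, -0.0]
wrist_force: [-3.1, 0.3, 5.4]
opening: 0.319
```

Emit:
arm_command:
  moves:
    - {"delta_pos":[0,0,0],"rot":[0,0,0],"fingers":0.55}
    - {"delta_pos":[0,0,0],"rot":[0,0,0],"fingers":0.55}
    - {"delta_pos":[0,0,0],"rot":[0,0,0],"fingers":0.55}
    - {"delta_pos":[0,0,-0.015],"rot":[0,0,0],"fingers":0.55}
    - {"delta_pos":[0,0,-0.03],"rot":[0,0,0],"fingers":0.55}
    - {"delta_pos":[0,0,-0.04],"rot":[0,0,0],"fingers":0.55}
    - {"delta_pos":[0,0,-0.03],"rot":[0,0,0],"fingers":0.55}
    - {"delta_pos":[0,0,0],"rot":[0,0,0],"fingers":0.75}

```text
time_s: 9.07
eef_pos: [0.6449, -0.0096, 0.1302]
ee_rot: [0.998, 0.068, 0.003, -0.0]
wrist_force: [0.2, 0.2, 0.0]
opening: 0.602
```

```bash
python3 - <<'E'
from h import *
plan([[.4532,.1795,.12],[.4532,.1795,.012]],55.8)
im,d=r.get_image("scene");cv2.imwrite("pics/s1.png",im[:,:,::-1])
E
```

```text
t 9.07 tcp [ 0.6449 -0.0096  0.1302] psi 7.74 tilt [ 6.8e-03  8.0e-04 -1.0e+00] open 0.602 F [0.2 0.2 0. ] q [-0.52  0.41  0.64  1.61 -0.26  1.2   0.3 ]
rot about tool z: -48.06
to [0.4532 0.1795 0.12  ] delta after rot (mm) [  48.7 -264.8   10.2]
to [0.4532 0.1795 0.012 ] delta after rot (mm) [  0.   0. 108.]
```

View pics/s1.png

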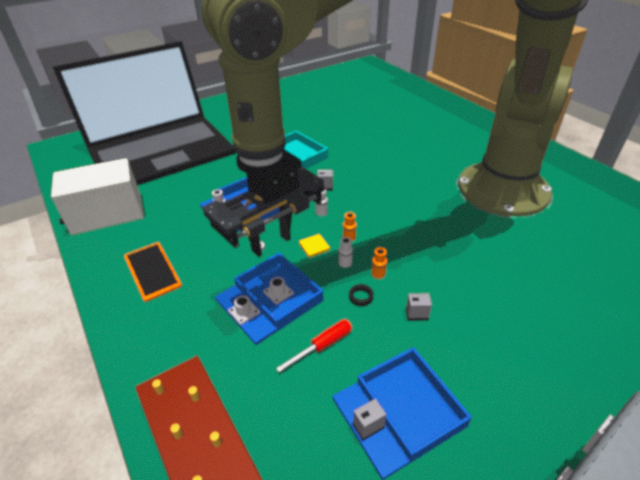

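The scene view shows the socket standing flange-down in its tray at (279,290). Relay 1 is next.

Emit:
arm_command:
  moves:
    - {"delta_pos":[0,0,0],"rot":[0,0,-10],"fingers":0.75}
    - {"delta_pos":[0,0,0],"rot":[0,0,-10],"fingers":0.75}
    - {"delta_pos":[0,0,0],"rot":[0,0,-10],"fingers":0.75}
    - {"delta_pos":[0,0,0],"rot":[0,0,-10],"fingers":0.75}
    - {"delta_pos":[0,0,0],"rot":[0,0,-8],"fingers":0.75}
    - {"delta_pos":[0.005,-0.027,0],"rot":[0,0,0],"fingers":0.75}
    - {"delta_pos":[0.007,-0.038,0],"rot":[0,0,0],"fingers":0.75}
    - {"delta_pos":[0.007,-0.038,0],"rot":[0,0,0],"fingers":0.75}
    - {"delta_pos":[0.007,-0.038,0],"rot":[0,0,0],"fingers":0.75}
    - {"delta_pos":[0.007,-0.038,0],"rot":[0,0,0],"fingers":0.75}
    - {"delta_pos":[0.007,-0.038,0],"rot":[0,0,0],"fingers":0.75}
    - {"delta_pos":[0.005,-0.028,0],"rot":[0,0,0],"fingers":0.75}
    - {"delta_pos":[0.0035,-0.02,0],"rot":[0,0,0],"fingers":0.75}
    - {"delta_pos":[0,0,0],"rot":[0,0,0],"fingers":0.75}
    - {"delta_pos":[0,0,0],"rot":[0,0,0],"fingers":0.75}

```text
time_s: 11.0
eef_pos: [0.4512, 0.179, 0.1257]
ee_rot: [0.884, 0.467, -0.0, 0.0]
wrist_force: [0.5, -0.8, -0.4]
opening: 0.753
```

```bash
python3 - <<'E'
from h import *
plan([[.4532,.1795,.012]],55.8)
i=r.camera_info("wrist");im,d=r.get_image("wrist");cv2.imwrite("pics/w3.png",im[:,:,::-1]);W=world("wrist",d,i)
t=(W[...,2]>.040)&(W[...,2]<.050)&(d>0)&(np.hypot(W[...,0]-.4532,W[...,1]-.1795)<.035)
p=W[t];print(len(p),p.mean(0) if len(p) else 0, cv2.minAreaRect((p[:,:2]*1000).astype(np.float32)) if len(p) else 0)
E
```

```text
t 11.00 tcp [0.4512 0.179  0.1257] psi 55.71 tilt [-1.e-04 -7.e-04 -1.e+00] open 0.753 F [ 0.5 -0.8 -0.4] q [-0.77  0.04  0.35  1.98 -0.01  1.12  0.55]
rot about tool z: -0.09
to [0.4532 0.1795 0.012 ] delta after rot (mm) [  1.6   1.4 113.7]
1846 [0.45146643 0.18035557 0.04455102] ((452.0125427246094, 179.81002807617188), (27.784425735473633, 37.94269943237305), 56.54136276245117)
```

Emit:
arm_command:
  moves:
    - {"delta_pos":[0.001,0.001,0.02],"rot":[0,0,-0.3],"fingers":0.75}
    - {"delta_pos":[0,0,0.03],"rot":[0,0,0],"fingers":0.75}
    - {"delta_pos":[0,0,0.03],"rot":[0,0,0],"fingers":0.75}
    - {"delta_pos":[0,0,0.02],"rot":[0,0,0],"fingers":0.75}
    - {"delta_pos":[0,0,0.013],"rot":[0,0,0],"fingers":0.75}
    - {"delta_pos":[0,0,0],"rot":[0,0,0],"fingers":0.75}
    - {"delta_pos":[0,0,0],"rot":[0,0,0],"fingers":0.75}

```text
time_s: 11.92
eef_pos: [0.453, 0.1803, 0.0138]
ee_rot: [0.883, 0.47, 0.001, 0.0]
wrist_force: [-0.1, 0.2, 1.2]
opening: 0.748
```

Emit:
arm_command:
  moves:
    - {"delta_pos":[0,0,0],"rot":[0,0,0],"fingers":0.2}
    - {"delta_pos":[0,0,0],"rot":[0,0,0],"fingers":0.2}
    - {"delta_pos":[0,0,0],"rot":[0,0,0],"fingers":0.2}
    - {"delta_pos":[0,0,0],"rot":[0,0,0],"fingers":0.2}
    - {"delta_pos":[0,0,0],"rot":[0,0,0],"fingers":0.2}
    - {"delta_pos":[0,0,0],"rot":[0,0,0],"fingers":0.2}
  force: 20

```text
time_s: 12.68
eef_pos: [0.4522, 0.1802, 0.0131]
ee_rot: [0.883, 0.47, 0.0, -0.0]
wrist_force: [-0.8, 0.9, 0.7]
opening: 0.319
```

```bash
python3 - <<'E'
from h import *
a=np.radians(-4.4);X=np.array([np.cos(a),np.sin(a)]);Y=np.array([-X[1],X[0]]);c=np.array([.5826,.3085])
for s in(1,-1): print(c+s*.032*Y)
t=c+.032*Y
plan([[*t,.13],[*t,.017]],-4.4)
E
```

```text
[0.58505501 0.34040569]
[0.58014499 0.27659431]
t 12.68 tcp [0.4522 0.1802 0.0131] psi 56.06 tilt [ 0.e+00  1.e-04 -1.e+00] open 0.319 F [-0.8  0.9  0.7] q [-0.75  0.2   0.35  2.08 -0.09  0.88  0.62]
rot about tool z: 60.46
to [0.58505501 0.34040569 0.13      ] delta after rot (mm) [ 120.2 -169.9 -116.9]
to [0.58505501 0.34040569 0.017     ] delta after rot (mm) [  0.   0. 113.]
```

Emit:
arm_command:
  moves:
    - {"delta_pos":[0,0,-0.015],"rot":[0,0,0],"fingers":0.2}
    - {"delta_pos":[0,0,-0.032],"rot":[0,0,0],"fingers":0.2}
    - {"delta_pos":[0,0,-0.04],"rot":[0,0,0],"fingers":0.2}
    - {"delta_pos":[0,0,-0.03],"rot":[0,0,0],"fingers":0.2}
    - {"delta_pos":[0,0,0],"rot":[0,0,10],"fingers":0.2}
    - {"delta_pos":[0,0,0],"rot":[0,0,10],"fingers":0.2}
    - {"delta_pos":[0,0,0],"rot":[0,0,10],"fingers":0.2}
    - {"delta_pos":[0,0,0],"rot":[0,0,10],"fingers":0.2}
    - {"delta_pos":[0,0,0],"rot":[0,0,10],"fingers":0.2}
    - {"delta_pos":[0,0,0],"rot":[0,0,10.4],"fingers":0.2}
    - {"delta_pos":[0.015,-0.02,0],"rot":[0,0,0],"fingers":0.2}
    - {"delta_pos":[0.025,-0.035,0],"rot":[0,0,0],"fingers":0.2}
    - {"delta_pos":[0.025,-0.035,0],"rot":[0,0,0],"fingers":0.2}
    - {"delta_pos":[0.025,-0.035,0],"rot":[0,0,0],"fingers":0.2}
    - {"delta_pos":[0.018,-0.027,0],"rot":[0,0,0],"fingers":0.2}
    - {"delta_pos":[0.012,-0.018,0],"rot":[0,0,0],"fingers":0.2}
    - {"delta_pos":[0,0,0],"rot":[0,0,0],"fingers":0.2}
    - {"delta_pos":[0,0,0],"rot":[0,0,0],"fingers":0.2}

```text
time_s: 14.92
eef_pos: [0.5844, 0.3396, 0.1304]
ee_rot: [0.999, -0.038, -0.0, 0.0]
wrist_force: [-0.2, -0.5, 0.5]
opening: 0.318
```

```bash
python3 - <<'E'
from h import *
plan([[.585,.3404,.017]],-4.4)
E
```

```text
t 14.93 tcp [0.5844 0.3396 0.1304] psi -4.38 tilt [-2.e-04 -7.e-04 -1.e+00] open 0.318 F [-0.2 -0.5  0.5] q [-0.82  0.44  0.34  1.51 -0.15  1.22 -0.54]
rot about tool z: 0.02
to [0.585  0.3404 0.017 ] delta after rot (mm) [  0.5  -0.8 113.4]
```

Emit:
arm_command:
  moves:
    - {"delta_pos":[0,0,0.02],"rot":[0,0,0],"fingers":0.2}
    - {"delta_pos":[0,0,0.035],"rot":[0,0,0],"fingers":0.2}
    - {"delta_pos":[0,0,0.03],"rot":[0,0,0],"fingers":0.2}
    - {"delta_pos":[0,0,0.018],"rot":[0,0,0],"fingers":0.2}
    - {"delta_pos":[0,0,0.008],"rot":[0,0,0],"fingers":0.2}
    - {"delta_pos":[0,0,0],"rot":[0,0,0],"fingers":0.2}
    - {"delta_pos":[0,0,0.001],"rot":[0,0,0],"fingers":0.2}
    - {"delta_pos":[0,0,0],"rot":[0,0,0],"fingers":0.2}

```text
time_s: 15.92
eef_pos: [0.5852, 0.341, 0.019]
ee_rot: [0.999, -0.038, 0.001, -0.0]
wrist_force: [0.3, 0.3, -1.1]
opening: 0.323
```

Emit:
arm_command:
  moves:
    - {"delta_pos":[0,0,0.001],"rot":[0,0,0],"fingers":0.2}
    - {"delta_pos":[0,0,0.0005],"rot":[0,0,0],"fingers":0.2}
    - {"delta_pos":[0,0,0],"rot":[0,0,0],"fingers":0.2}

```text
time_s: 16.3
eef_pos: [0.5849, 0.3408, 0.0172]
ee_rot: [0.999, -0.038, 0.0, -0.0]
wrist_force: [-0.7, 0.0, 3.3]
opening: 0.325
```

Emit:
arm_command:
  moves:
    - {"delta_pos":[0,0,0],"rot":[0,0,0],"fingers":0.55}
    - {"delta_pos":[0,0,0],"rot":[0,0,0],"fingers":0.55}
    - {"delta_pos":[0,0,0],"rot":[0,0,0],"fingers":0.55}
    - {"delta_pos":[0,0,-0.015],"rot":[0,0,0],"fingers":0.55}
    - {"delta_pos":[0,0,-0.03],"rot":[0,0,0],"fingers":0.55}
    - {"delta_pos":[0,0,-0.04],"rot":[0,0,0],"fingers":0.55}
    - {"delta_pos":[0,0,-0.03],"rot":[0,0,0],"fingers":0.55}
    - {"delta_pos":[0,0,0],"rot":[0,0,0],"fingers":0.75}

```text
time_s: 17.3
eef_pos: [0.5869, 0.3417, 0.1362]
ee_rot: [0.999, -0.038, 0.003, -0.002]
wrist_force: [1.1, 1.1, -0.6]
opening: 0.599
```

```bash
python3 - <<'E'
from h import *
plan([[.3691,-.258,.13],[.3691,-.258,.013]],57)
E
```

```text
t 17.30 tcp [0.5869 0.3417 0.1362] psi -4.35 tilt [ 0.0061  0.0042 -1.    ] open 0.599 F [ 1.1  1.1 -0.6] q [-0.82  0.44  0.34  1.5  -0.15  1.23 -0.54]
rot about tool z: -61.35
to [ 0.3691 -0.258   0.13  ] delta after rot (mm) [-621.6  144.     6.2]
to [ 0.3691 -0.258   0.013 ] delta after rot (mm) [  0.   0. 117.]
```

Emit:
arm_command:
  moves:
    - {"delta_pos":[0,0,0],"rot":[0,0,-10.2],"fingers":0.75}
    - {"delta_pos":[0,0,0],"rot":[0,0,-10.2],"fingers":0.75}
    - {"delta_pos":[0,0,0],"rot":[0,0,-10.2],"fingers":0.75}
    - {"delta_pos":[0,0,0],"rot":[0,0,-10.2],"fingers":0.75}
    - {"delta_pos":[0,0,0],"rot":[0,0,-10.2],"fingers":0.75}
    - {"delta_pos":[0,0,0],"rot":[0,0,-10.4],"fingers":0.75}
    - {"delta_pos":[-0.022,0.005,0],"rot":[0,0,0],"fingers":0.75}
    - {"delta_pos":[-0.044,0.01,0],"rot":[0,0,0],"fingers":0.75}
    - {"delta_pos":[-0.044,0.01,0],"rot":[0,0,0],"fingers":0.75}
    - {"delta_pos":[-0.044,0.01,0],"rot":[0,0,0],"fingers":0.75}
    - {"delta_pos":[-0.044,0.01,0],"rot":[0,0,0],"fingers":0.75}
    - {"delta_pos":[-0.044,0.01,0],"rot":[0,0,0],"fingers":0.75}
    - {"delta_pos":[-0.044,0.01,0],"rot":[0,0,0],"fingers":0.75}
    - {"delta_pos":[-0.044,0.01,0],"rot":[0,0,0],"fingers":0.75}
    - {"delta_pos":[-0.044,0.01,0],"rot":[0,0,0],"fingers":0.75}
    - {"delta_pos":[-0.044,0.01,0],"rot":[0,0,0],"fingers":0.75}
    - {"delta_pos":[-0.044,0.01,0],"rot":[0,0,0],"fingers":0.75}
    - {"delta_pos":[-0.044,0.01,0],"rot":[0,0,0],"fingers":0.75}
    - {"delta_pos":[-0.03,0.008,0],"rot":[0,0,0],"fingers":0.75}
    - {"delta_pos":[0,0,0],"rot":[0,0,0],"fingers":0.75}

```text
time_s: 19.8
eef_pos: [0.3951, -0.1781, 0.1313]
ee_rot: [0.88, 0.475, -0.0, -0.0]
wrist_force: [0.6, 0.3, 0.6]
opening: 0.751
```

```bash
python3 - <<'E'
from h import *
plan([[.3691,-.258,.12],[.3691,-.258,.013]],57)
im,d=r.get_image("top");cv2.imwrite("pics/t1.png",im[:,:,::-1])
E
```

```text
t 19.80 tcp [ 0.3951 -0.1781  0.1313] psi 56.77 tilt [-3.e-04  3.e-04 -1.e+00] open 0.751 F [0.6 0.3 0.6] q [-0.22 -0.11  0.55  2.09  0.06  1.14  1.3 ]
rot about tool z: -0.23
to [ 0.3691 -0.258   0.12  ] delta after rot (mm) [-81.2  21.7  11.3]
to [ 0.3691 -0.258   0.013 ] delta after rot (mm) [  0.   0. 107.]
```

View pics/t1.png

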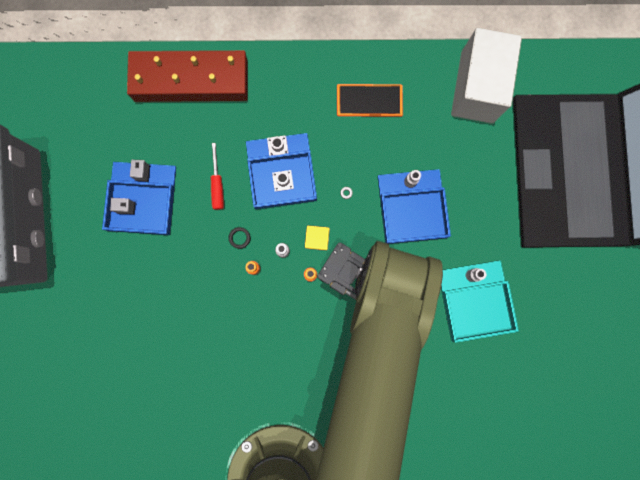

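The top view shows the socket in its tray at (283,180) and relay 1 in its tray at (122,205). Relay 2 is next.

Emit:
arm_command:
  moves:
    - {"delta_pos":[-0.03,0.008,0],"rot":[0,0,0],"fingers":0.75}
    - {"delta_pos":[-0.03,0.008,0],"rot":[0,0,0],"fingers":0.75}
    - {"delta_pos":[-0.02,0.006,0],"rot":[0,0,0],"fingers":0.75}
    - {"delta_pos":[0,0,0],"rot":[0,0,0],"fingers":0.75}
    - {"delta_pos":[0,0,0],"rot":[0,0,0],"fingers":0.75}
    - {"delta_pos":[0,0,0],"rot":[0,0,0],"fingers":0.75}

```text
time_s: 20.6
eef_pos: [0.3719, -0.2537, 0.1314]
ee_rot: [0.878, 0.479, 0.0, -0.0]
wrist_force: [-0.3, 0.2, 0.4]
opening: 0.747
```

```bash
python3 - <<'E'
from h import *
plan([[.3691,-.258,.013]],57)
i=r.camera_info("wrist");im,d=r.get_image("wrist");cv2.imwrite("pics/w4.png",im[:,:,::-1]);W=world("wrist",d,i)
t=(W[...,2]>.040)&(W[...,2]<.050)&(d>0)&(np.hypot(W[...,0]-.3691,W[...,1]+.258)<.035)
p=W[t];print(len(p),p.mean(0) if len(p) else 0, cv2.minAreaRect((p[:,:2]*1000).astype(np.float32)) if len(p) else 0)
E
```

```text
t 20.60 tcp [ 0.3719 -0.2537  0.1314] psi 57.20 tilt [-2.e-04  5.e-04 -1.e+00] open 0.747 F [-0.3  0.2  0.4] q [-0.14 -0.07  0.66  2.06  0.05  1.14  1.5 ]
rot about tool z: 0.20
to [ 0.3691 -0.258   0.013 ] delta after rot (mm) [-5.100e+00 -1.000e-01  1.184e+02]
1772 [ 0.3670175  -0.25795046  0.04457613] ((367.9580993652344, -258.39361572265625), (27.537784576416016, 38.501914978027344), 56.21849822998047)
```

Emit:
arm_command:
  moves:
    - {"delta_pos":[-0.0055,0,0.02],"rot":[0,0,0],"fingers":0.75}
    - {"delta_pos":[0,0,0.03],"rot":[0,0,0],"fingers":0.75}
    - {"delta_pos":[0,0,0.03],"rot":[0,0,0],"fingers":0.75}
    - {"delta_pos":[0,0,0.023],"rot":[0,0,0],"fingers":0.75}
    - {"delta_pos":[0,0,0.013],"rot":[0,0,0],"fingers":0.75}
    - {"delta_pos":[0,0,0],"rot":[0,0,0],"fingers":0.75}
    - {"delta_pos":[0,0,0],"rot":[0,0,0],"fingers":0.75}

```text
time_s: 21.52
eef_pos: [0.3691, -0.26, 0.0163]
ee_rot: [0.879, 0.478, 0.001, 0.001]
wrist_force: [-0.5, 0.3, -0.1]
opening: 0.753
```

Emit:
arm_command:
  moves:
    - {"delta_pos":[0.001,-0.001,0.002],"rot":[0,0,0],"fingers":0.75}
    - {"delta_pos":[0,0,0],"rot":[0,0,0],"fingers":0.75}
    - {"delta_pos":[0,0,0],"rot":[0,0,0],"fingers":0.2}
    - {"delta_pos":[0,0,0],"rot":[0,0,0],"fingers":0.2}
    - {"delta_pos":[0,0,0],"rot":[0,0,0],"fingers":0.2}
    - {"delta_pos":[0,0,0],"rot":[0,0,0],"fingers":0.2}
    - {"delta_pos":[0,0,0],"rot":[0,0,0],"fingers":0.2}
    - {"delta_pos":[0,0,0],"rot":[0,0,0],"fingers":0.2}
  force: 20

```text
time_s: 22.52
eef_pos: [0.3681, -0.2584, 0.0135]
ee_rot: [0.879, 0.478, 0.0, -0.0]
wrist_force: [0.2, 0.3, -0.4]
opening: 0.32
```

```bash
python3 - <<'E'
from h import *
plan([[.3691,-.258,.13],[.5801,.2766,.13],[.5801,.2766,.017]],-4.4)
E
```

```text
t 22.52 tcp [ 0.3681 -0.2584  0.0135] psi 57.06 tilt [ 0.  0. -1.] open 0.320 F [ 0.2  0.3 -0.4] q [-0.1   0.14  0.7   2.17 -0.12  0.87  1.66]
rot about tool z: 61.46
to [ 0.3691 -0.258   0.13  ] delta after rot (mm) [   1.    -0.5 -116.5]
to [0.5801 0.2766 0.13  ] delta after rot (mm) [ 169.4 -549.2    0. ]
to [0.5801 0.2766 0.017 ] delta after rot (mm) [  0.   0. 113.]
```

Emit:
arm_command:
  moves:
    - {"delta_pos":[0,0,-0.015],"rot":[0,0,0],"fingers":0.2}
    - {"delta_pos":[0,0,-0.032],"rot":[0,0,0],"fingers":0.2}
    - {"delta_pos":[0,0,-0.04],"rot":[0,0,0],"fingers":0.2}
    - {"delta_pos":[0,0,-0.03],"rot":[0,0,0],"fingers":0.2}
    - {"delta_pos":[0,0,0],"rot":[0,0,10],"fingers":0.2}
    - {"delta_pos":[0,0,0],"rot":[0,0,10],"fingers":0.2}
    - {"delta_pos":[0,0,0],"rot":[0,0,10],"fingers":0.2}
    - {"delta_pos":[0,0,0],"rot":[0,0,10],"fingers":0.2}
    - {"delta_pos":[0,0,0],"rot":[0,0,10.5],"fingers":0.2}
    - {"delta_pos":[0,0,0],"rot":[0,0,10.5],"fingers":0.2}
    - {"delta_pos":[0.006,-0.02,0],"rot":[0,0,0],"fingers":0.2}
    - {"delta_pos":[0.012,-0.035,0],"rot":[0,0,0],"fingers":0.2}
    - {"delta_pos":[0.012,-0.04,0],"rot":[0,0,0],"fingers":0.2}
    - {"delta_pos":[0.012,-0.04,0],"rot":[0,0,0],"fingers":0.2}
    - {"delta_pos":[0.012,-0.04,0],"rot":[0,0,0],"fingers":0.2}
    - {"delta_pos":[0.012,-0.04,0],"rot":[0,0,0],"fingers":0.2}
    - {"delta_pos":[0.012,-0.04,0],"rot":[0,0,0],"fingers":0.2}
    - {"delta_pos":[0.012,-0.04,0],"rot":[0,0,0],"fingers":0.2}
    - {"delta_pos":[0.012,-0.04,0],"rot":[0,0,0],"fingers":0.2}
    - {"delta_pos":[0.012,-0.04,0],"rot":[0,0,0],"fingers":0.2}

```text
time_s: 25.02
eef_pos: [0.5083, 0.1089, 0.1318]
ee_rot: [0.999, -0.035, 0.001, 0.0]
wrist_force: [0.8, -0.8, 0.1]
opening: 0.323
```

```bash
python3 - <<'E'
from h import *
plan([[.5801,.2766,.13],[.5801,.2766,.017]],-4.4)
E
```

```text
t 25.02 tcp [0.5083 0.1089 0.1318] psi -3.97 tilt [ 1.4e-03 -2.0e-04 -1.0e+00] open 0.323 F [ 0.8 -0.8  0.1] q [-0.47  0.11  0.23  1.9  -0.03  1.14 -0.31]
rot about tool z: 0.43
to [0.5801 0.2766 0.13  ] delta after rot (mm) [  58.8 -172.7    1.8]
to [0.5801 0.2766 0.017 ] delta after rot (mm) [  0.   0. 113.]
```

Emit:
arm_command:
  moves:
    - {"delta_pos":[0.012,-0.04,0],"rot":[0,0,0],"fingers":0.2}
    - {"delta_pos":[0.012,-0.04,0],"rot":[0,0,0],"fingers":0.2}
    - {"delta_pos":[0.012,-0.04,0],"rot":[0,0,0],"fingers":0.2}
    - {"delta_pos":[0.012,-0.03,0],"rot":[0,0,0],"fingers":0.2}
    - {"delta_pos":[0.008,-0.018,0],"rot":[0,0,0],"fingers":0.2}
    - {"delta_pos":[0,0,0],"rot":[0,0,0],"fingers":0.2}
    - {"delta_pos":[0,0,0],"rot":[0,0,0],"fingers":0.2}
    - {"delta_pos":[0,0,0],"rot":[0,0,0],"fingers":0.2}

```text
time_s: 26.02
eef_pos: [0.5751, 0.2702, 0.131]
ee_rot: [0.999, -0.035, 0.0, 0.0]
wrist_force: [-0.2, 0.4, 0.0]
opening: 0.321
```

```bash
python3 - <<'E'
from h import *
plan([[.5801,.2766,.0175]],-4.4)
E
```

```text
t 26.02 tcp [0.5751 0.2702 0.131 ] psi -4.03 tilt [ 3.e-04 -5.e-04 -1.e+00] open 0.321 F [-0.2  0.4  0. ] q [-0.6   0.35  0.15  1.61 -0.05  1.19 -0.51]
rot about tool z: 0.37
to [0.5801 0.2766 0.0175] delta after rot (mm) [  4.5  -6.8 113.5]
```

Emit:
arm_command:
  moves:
    - {"delta_pos":[0.0045,-0.0065,0.015],"rot":[0,0,0.4],"fingers":0.2}
    - {"delta_pos":[0,0,0.035],"rot":[0,0,0],"fingers":0.2}
    - {"delta_pos":[0,0,0.03],"rot":[0,0,0],"fingers":0.2}
    - {"delta_pos":[0,0,0.02],"rot":[0,0,0],"fingers":0.2}
    - {"delta_pos":[0,0,0.01],"rot":[0,0,0],"fingers":0.2}
    - {"delta_pos":[0,0,0],"rot":[0,0,0],"fingers":0.2}
    - {"delta_pos":[0,0,0.001],"rot":[0,0,0],"fingers":0.2}
    - {"delta_pos":[0,0,0],"rot":[0,0,0],"fingers":0.2}

```text
time_s: 27.02
eef_pos: [0.5807, 0.2782, 0.0207]
ee_rot: [0.999, -0.038, 0.001, -0.001]
wrist_force: [-0.2, 0.2, -1.2]
opening: 0.319
```

Emit:
arm_command:
  moves:
    - {"delta_pos":[0,0,0.001],"rot":[0,0,0],"fingers":0.2}
    - {"delta_pos":[0,0,0.001],"rot":[0,0,0],"fingers":0.2}
    - {"delta_pos":[0,0,0],"rot":[0,0,0],"fingers":0.2}
    - {"delta_pos":[0,0,0],"rot":[0,0,0],"fingers":0.2}

```text
time_s: 27.52
eef_pos: [0.58, 0.2778, 0.0176]
ee_rot: [0.999, -0.038, 0.0, -0.0]
wrist_force: [-0.1, -0.1, 0.3]
opening: 0.321
```

Emit:
arm_command:
  moves:
    - {"delta_pos":[0,0,0.0005],"rot":[0,0,0],"fingers":0.2}
    - {"delta_pos":[0,0,0],"rot":[0,0,0],"fingers":0.2}

```text
time_s: 27.78
eef_pos: [0.58, 0.2778, 0.0176]
ee_rot: [0.999, -0.038, 0.0, -0.0]
wrist_force: [-1.5, -0.9, 4.3]
opening: 0.322
```

Emit:
arm_command:
  moves:
    - {"delta_pos":[0,0,0],"rot":[0,0,0],"fingers":0.55}
    - {"delta_pos":[0,0,0],"rot":[0,0,0],"fingers":0.55}
    - {"delta_pos":[0,0,0],"rot":[0,0,0],"fingers":0.55}
    - {"delta_pos":[0,0,-0.015],"rot":[0,0,0],"fingers":0.55}
    - {"delta_pos":[0,0,-0.03],"rot":[0,0,0],"fingers":0.55}
    - {"delta_pos":[0,0,-0.04],"rot":[0,0,0],"fingers":0.55}
    - {"delta_pos":[0,0,-0.03],"rot":[0,0,0],"fingers":0.55}
    - {"delta_pos":[0,0,0],"rot":[0,0,0],"fingers":0.7}

```text
time_s: 28.78
eef_pos: [0.5822, 0.2788, 0.1365]
ee_rot: [0.999, -0.038, 0.003, -0.002]
wrist_force: [-0.3, -0.4, -0.4]
opening: 0.601
```

```bash
python3 - <<'E'
from h import *
plan([[.4837,-.0075,.13],[.4837,-.0075,.01]],4.9)
E
```

```text
t 28.77 tcp [0.5822 0.2788 0.1365] psi -4.35 tilt [ 0.0065  0.0037 -1.    ] open 0.601 F [-0.3 -0.4 -0.4] q [-0.61  0.36  0.15  1.58 -0.06  1.2  -0.52]
rot about tool z: -9.25
to [ 0.4837 -0.0075  0.13  ] delta after rot (mm) [-122.6  276.9    6.5]
to [ 0.4837 -0.0075  0.01  ] delta after rot (mm) [  0.   0. 120.]
```

Emit:
arm_command:
  moves:
    - {"delta_pos":[0,0,0],"rot":[0,0,-9.2],"fingers":0.7}
    - {"delta_pos":[-0.0135,0.03,0],"rot":[0,0,0],"fingers":0.7}
    - {"delta_pos":[-0.0175,0.04,0],"rot":[0,0,0],"fingers":0.7}
    - {"delta_pos":[-0.0175,0.04,0],"rot":[0,0,0],"fingers":0.7}
    - {"delta_pos":[-0.0175,0.04,0],"rot":[0,0,0],"fingers":0.7}
    - {"delta_pos":[-0.0175,0.04,0],"rot":[0,0,0],"fingers":0.7}
    - {"delta_pos":[-0.0175,0.04,0],"rot":[0,0,0],"fingers":0.7}
    - {"delta_pos":[-0.013,0.027,0],"rot":[0,0,0],"fingers":0.7}
    - {"delta_pos":[-0.0085,0.02,0],"rot":[0,0,0],"fingers":0.7}
    - {"delta_pos":[0,0,0],"rot":[0,0,0],"fingers":0.7}
    - {"delta_pos":[0,0,0],"rot":[0,0,0],"fingers":0.7}
    - {"delta_pos":[0,0,0],"rot":[0,0,0],"fingers":0.7}

```text
time_s: 30.28
eef_pos: [0.4816, -0.0073, 0.1319]
ee_rot: [0.999, 0.043, -0.0, -0.0]
wrist_force: [-0.0, -0.4, 0.2]
opening: 0.694
```

```bash
python3 - <<'E'
from h import *
plan([[.4837,-.0075,.009]],4.9)
i=r.camera_info("wrist");im,d=r.get_image("wrist");cv2.imwrite("pics/w5.png",im[:,:,::-1]);W=world("wrist",d,i)
t=(W[...,2]>.056)&(W[...,2]<.069)&(d>0)&(np.hypot(W[...,0]-.4837,W[...,1]+.0075)<.03)
p=W[t];print(len(p),p.mean(0) if len(p) else 0, cv2.minAreaRect((p[:,:2]*1000).astype(np.float32)) if len(p) else 0)
E
```

```text
t 30.27 tcp [ 0.4816 -0.0073  0.1319] psi 4.97 tilt [-1.e-04  2.e-04 -1.e+00] open 0.694 F [-0.  -0.4  0.2] q [-0.32  0.03  0.29  1.98 -0.01  1.14  0.06]
rot about tool z: 0.07
to [ 0.4837 -0.0075  0.009 ] delta after rot (mm) [  2.1   0.3 122.9]
748 [ 0.4828502  -0.0070771   0.06253961] ((482.8773498535156, -7.809430122375488), (21.050771713256836, 21.698894500732422), 3.229482889175415)
```

View pics/w5.png

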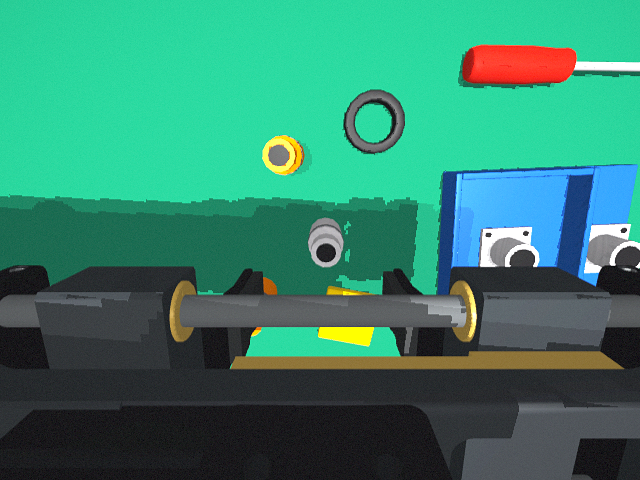

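The wrist view shows the steel sensor at (326,243) between the jaws. The orange look-alike at (282,155) and the tape are clear of the fingers.

Emit:
arm_command:
  moves:
    - {"delta_pos":[0.0015,0,0.02],"rot":[0,0,0],"fingers":0.7}
    - {"delta_pos":[0,0,0.03],"rot":[0,0,0],"fingers":0.7}
    - {"delta_pos":[0,0,0.03],"rot":[0,0,0],"fingers":0.7}
    - {"delta_pos":[0,0,0.025],"rot":[0,0,0],"fingers":0.7}
    - {"delta_pos":[0,0,0.015],"rot":[0,0,0],"fingers":0.7}
    - {"delta_pos":[0,0,0],"rot":[0,0,0],"fingers":0.7}
    - {"delta_pos":[0,0,0],"rot":[0,0,0],"fingers":0.7}
    - {"delta_pos":[0,0,0],"rot":[0,0,0],"fingers":0.7}

```text
time_s: 31.32
eef_pos: [0.4838, -0.0083, 0.0131]
ee_rot: [0.999, 0.042, 0.001, -0.0]
wrist_force: [0.1, 0.1, -0.5]
opening: 0.7
```

Emit:
arm_command:
  moves:
    - {"delta_pos":[-0.0005,0,0.003],"rot":[0,0,0],"fingers":0.7}
    - {"delta_pos":[0,0,0],"rot":[0,0,0],"fingers":0.7}
    - {"delta_pos":[0,0,0],"rot":[0,0,0],"fingers":0.2}
    - {"delta_pos":[0,0,0],"rot":[0,0,0],"fingers":0.2}
    - {"delta_pos":[0,0,0],"rot":[0,0,0],"fingers":0.2}
    - {"delta_pos":[0,0,0],"rot":[0,0,0],"fingers":0.2}
    - {"delta_pos":[0,0,0],"rot":[0,0,0],"fingers":0.2}
    - {"delta_pos":[0,0,0],"rot":[0,0,0],"fingers":0.2}
  force: 25

```text
time_s: 32.33
eef_pos: [0.4826, -0.0085, 0.0091]
ee_rot: [0.999, 0.042, 0.0, -0.0]
wrist_force: [0.6, -0.2, 0.6]
opening: 0.309
```

```bash
python3 - <<'E'
from h import *
a=np.radians(4.9);X=np.array([np.cos(a),np.sin(a)]);Y=np.array([-X[1],X[0]]);c=np.array([.5581,-.301])
for s in(1,-1): print(c+s*.03*Y)
t=c-.03*Y
plan([[.4837,-.0075,.14],[*t,.14],[*t,.013]],4.9)
E
```

```text
[ 0.55553749 -0.27110964]
[ 0.56066251 -0.33089036]
t 32.33 tcp [ 0.4826 -0.0085  0.0091] psi 4.86 tilt [ 6.e-04  1.e-04 -1.e+00] open 0.309 F [ 0.6 -0.2  0.6] q [-0.3   0.19  0.29  2.09 -0.07  0.87  0.11]
rot about tool z: -0.04
to [ 0.4837 -0.0075  0.14  ] delta after rot (mm) [   1.1   -0.9 -130.9]
to [ 0.56066251 -0.33089036  0.14      ] delta after rot (mm) [ 49.1 328.8   0. ]
to [ 0.56066251 -0.33089036  0.013     ] delta after rot (mm) [  0.   0. 127.]
```

Emit:
arm_command:
  moves:
    - {"delta_pos":[0,0,-0.015],"rot":[0,0,0],"fingers":0.2}
    - {"delta_pos":[0,0,-0.03],"rot":[0,0,0],"fingers":0.2}
    - {"delta_pos":[0,0,-0.04],"rot":[0,0,0],"fingers":0.2}
    - {"delta_pos":[0,0,-0.04],"rot":[0,0,0],"fingers":0.2}
    - {"delta_pos":[0.003,0.02,0],"rot":[0,0,0],"fingers":0.2}
    - {"delta_pos":[0.005,0.033,0],"rot":[0,0,0],"fingers":0.2}
    - {"delta_pos":[0.006,0.04,0],"rot":[0,0,0],"fingers":0.2}
    - {"delta_pos":[0.006,0.04,0],"rot":[0,0,0],"fingers":0.2}
    - {"delta_pos":[0.006,0.04,0],"rot":[0,0,0],"fingers":0.2}
    - {"delta_pos":[0.006,0.04,0],"rot":[0,0,0],"fingers":0.2}
    - {"delta_pos":[0.006,0.04,0],"rot":[0,0,0],"fingers":0.2}
    - {"delta_pos":[0.005,0.035,0],"rot":[0,0,0],"fingers":0.2}
    - {"delta_pos":[0.004,0.025,0],"rot":[0,0,0],"fingers":0.2}
    - {"delta_pos":[0.002,0.015,0],"rot":[0,0,0],"fingers":0.2}
    - {"delta_pos":[0,0,0],"rot":[0,0,0],"fingers":0.2}
    - {"delta_pos":[0,0,0],"rot":[0,0,0],"fingers":0.2}
    - {"delta_pos":[0,0,0],"rot":[0,0,0],"fingers":0.2}

```text
time_s: 34.45
eef_pos: [0.5592, -0.3297, 0.1341]
ee_rot: [0.999, 0.043, 0.0, -0.001]
wrist_force: [-0.1, -0.6, -1.5]
opening: 0.315
```

```bash
python3 - <<'E'
from h import *
plan([[.5607,-.3309,.0131]],4.9)
E
```

```text
t 34.45 tcp [ 0.5592 -0.3297  0.1341] psi 4.95 tilt [ 1.0e-04  1.1e-03 -1.0e+00] open 0.315 F [-0.1 -0.6 -1.5] q [ 0.09  0.4   0.51  1.58 -0.21  1.21  0.73]
rot about tool z: 0.05
to [ 0.5607 -0.3309  0.0131] delta after rot (mm) [  1.4   1.4 121. ]
```

Emit:
arm_command:
  moves:
    - {"delta_pos":[0.001,0.001,0.015],"rot":[0,0,0],"fingers":0.2}
    - {"delta_pos":[0,0,0.035],"rot":[0,0,0],"fingers":0.2}
    - {"delta_pos":[0,0,0.035],"rot":[0,0,0],"fingers":0.2}
    - {"delta_pos":[0,0,0.02],"rot":[0,0,0],"fingers":0.2}
    - {"delta_pos":[0,0,0.01],"rot":[0,0,0],"fingers":0.2}
    - {"delta_pos":[0,0,0.002],"rot":[0,0,0],"fingers":0.2}
    - {"delta_pos":[0,0,0],"rot":[0,0,0],"fingers":0.2}
    - {"delta_pos":[0,0,0],"rot":[0,0,0],"fingers":0.2}

```text
time_s: 35.45
eef_pos: [0.5608, -0.3325, 0.0182]
ee_rot: [0.999, 0.042, 0.001, 0.0]
wrist_force: [-0.5, 0.4, -1.6]
opening: 0.31
```

Emit:
arm_command:
  moves:
    - {"delta_pos":[0,0,0.0015],"rot":[0,0,0],"fingers":0.2}
    - {"delta_pos":[0,0,0.0005],"rot":[0,0,0],"fingers":0.2}
    - {"delta_pos":[0,0,0],"rot":[0,0,0],"fingers":0.2}
    - {"delta_pos":[0,0,0],"rot":[0,0,0],"fingers":0.2}

```text
time_s: 35.95
eef_pos: [0.56, -0.3321, 0.015]
ee_rot: [0.999, 0.042, 0.0, -0.0]
wrist_force: [-0.3, 0.4, -2.4]
opening: 0.313
```

Emit:
arm_command:
  moves:
    - {"delta_pos":[0,0,0.001],"rot":[0,0,0],"fingers":0.2}
    - {"delta_pos":[0,0,0.0005],"rot":[0,0,0],"fingers":0.2}
    - {"delta_pos":[0,0,0],"rot":[0,0,0],"fingers":0.2}
    - {"delta_pos":[0,0,0],"rot":[0,0,0],"fingers":0.2}

```text
time_s: 36.45
eef_pos: [0.56, -0.3321, 0.0135]
ee_rot: [0.999, 0.042, 0.0, -0.0]
wrist_force: [0.1, 0.4, -1.6]
opening: 0.308
```

Emit:
arm_command:
  moves:
    - {"delta_pos":[0,0,0.0005],"rot":[0,0,0],"fingers":0.2}
    - {"delta_pos":[0,0,0],"rot":[0,0,0],"fingers":0.2}
    - {"delta_pos":[0,0,0],"rot":[0,0,0],"fingers":0.2}

```text
time_s: 36.83
eef_pos: [0.5601, -0.3321, 0.0132]
ee_rot: [0.999, 0.042, 0.0, -0.0]
wrist_force: [-0.2, -0.0, -0.1]
opening: 0.308
```

Emit:
arm_command:
  moves:
    - {"delta_pos":[0,0,0.0004],"rot":[0,0,0],"fingers":0.2}
    - {"delta_pos":[0,0,0],"rot":[0,0,0],"fingers":0.2}

```text
time_s: 37.08
eef_pos: [0.5602, -0.3321, 0.0132]
ee_rot: [0.999, 0.042, 0.0, -0.0]
wrist_force: [-1.7, 1.4, 5.0]
opening: 0.315
```

Emit:
arm_command:
  moves:
    - {"delta_pos":[0,0,0],"rot":[0,0,0],"fingers":0.55}
    - {"delta_pos":[0,0,0],"rot":[0,0,0],"fingers":0.55}
    - {"delta_pos":[0,0,0],"rot":[0,0,0],"fingers":0.55}
    - {"delta_pos":[0,0,0],"rot":[0,0,0],"fingers":0.55}
    - {"delta_pos":[0,0,-0.015],"rot":[0,0,0],"fingers":0.55}
    - {"delta_pos":[0,0,-0.03],"rot":[0,0,0],"fingers":0.55}
    - {"delta_pos":[0,0,-0.04],"rot":[0,0,0],"fingers":0.55}
    - {"delta_pos":[0,0,-0.03],"rot":[0,0,0],"fingers":0.55}
    - {"delta_pos":[0,0,-0.005],"rot":[0,0,0],"fingers":0.7}
    - {"delta_pos":[0,0,0],"rot":[0,0,0],"fingers":0.7}

```text
time_s: 38.33
eef_pos: [0.56, -0.332, 0.1328]
ee_rot: [0.999, 0.042, 0.0, -0.0]
wrist_force: [-0.3, 1.1, -0.0]
opening: 0.668
```

```bash
python3 - <<'E'
from h import *
plan([[.4318,-.1789,.13],[.4318,-.1789,.009]],4.9)
E
```

```text
t 38.33 tcp [ 0.56   -0.332   0.1328] psi 4.85 tilt [ 5.e-04  1.e-04 -1.e+00] open 0.668 F [-0.3  1.1 -0. ] q [ 0.1   0.41  0.51  1.58 -0.21  1.21  0.73]
rot about tool z: -0.05
to [ 0.4318 -0.1789  0.13  ] delta after rot (mm) [-114.7 -163.5    2.8]
to [ 0.4318 -0.1789  0.009 ] delta after rot (mm) [  0.   0. 121.]
```

Emit:
arm_command:
  moves:
    - {"delta_pos":[-0.014,-0.02,0],"rot":[0,0,0],"fingers":0.7}
    - {"delta_pos":[-0.028,-0.04,0],"rot":[0,0,0],"fingers":0.7}
    - {"delta_pos":[-0.028,-0.04,0],"rot":[0,0,0],"fingers":0.7}
    - {"delta_pos":[-0.025,-0.035,0],"rot":[0,0,0],"fingers":0.7}
    - {"delta_pos":[-0.02,-0.0285,0],"rot":[0,0,0],"fingers":0.7}
    - {"delta_pos":[0,0,0],"rot":[0,0,0],"fingers":0.7}
    - {"delta_pos":[0,0,0],"rot":[0,0,0],"fingers":0.7}
    - {"delta_pos":[0,0,0],"rot":[0,0,0],"fingers":0.7}

```text
time_s: 39.33
eef_pos: [0.4319, -0.1798, 0.1323]
ee_rot: [0.999, 0.042, -0.0, 0.0]
wrist_force: [0.4, 0.0, 0.0]
opening: 0.705
```

```bash
python3 - <<'E'
from h import *
plan([[.4318,-.1789,.009]],4.9)
i=r.camera_info("wrist");im,d=r.get_image("wrist");cv2.imwrite("pics/w6.png",im[:,:,::-1]);W=world("wrist",d,i)
t=(W[...,2]>.056)&(W[...,2]<.069)&(d>0)&(np.hypot(W[...,0]-.4318,W[...,1]+.1789)<.03)
p=W[t];print(len(p),p.mean(0) if len(p) else 0, cv2.minAreaRect((p[:,:2]*1000).astype(np.float32)) if len(p) else 0)
E
```

```text
t 39.33 tcp [ 0.4319 -0.1798  0.1323] psi 4.79 tilt [-5.e-04 -6.e-04 -1.e+00] open 0.705 F [0.4 0.  0. ] q [-0.13 -0.01  0.47  2.02  0.01  1.14  0.42]
rot about tool z: -0.11
to [ 0.4318 -0.1789  0.009 ] delta after rot (mm) [ -0.   -0.9 123.3]
747 [ 0.43085199 -0.1786783   0.06255004] ((430.9096374511719, -179.38047790527344), (20.80498504638672, 21.481992721557617), 5.375668525695801)
```

View pics/w6.png

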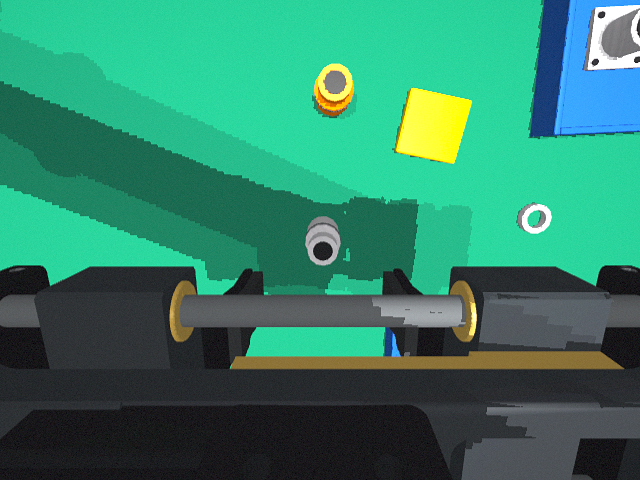

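The second steel sensor is at (323,242) between the jaws. The orange one at (335,88) is well away.

Emit:
arm_command:
  moves:
    - {"delta_pos":[-0.0005,0,0.02],"rot":[0,0,0],"fingers":0.7}
    - {"delta_pos":[0,0,0.03],"rot":[0,0,0],"fingers":0.7}
    - {"delta_pos":[0,0,0.03],"rot":[0,0,0],"fingers":0.7}
    - {"delta_pos":[0,0,0.025],"rot":[0,0,0],"fingers":0.7}
    - {"delta_pos":[0,0,0.015],"rot":[0,0,0],"fingers":0.7}
    - {"delta_pos":[0,0,0.0025],"rot":[0,0,0],"fingers":0.7}
    - {"delta_pos":[0,0,0],"rot":[0,0,0],"fingers":0.7}
    - {"delta_pos":[0,0,0],"rot":[0,0,0],"fingers":0.7}
    - {"delta_pos":[0,0,0],"rot":[0,0,0],"fingers":0.7}

```text
time_s: 40.5
eef_pos: [0.4317, -0.179, 0.0108]
ee_rot: [0.999, 0.042, 0.001, 0.0]
wrist_force: [-0.1, -0.3, 0.3]
opening: 0.702
```

Emit:
arm_command:
  moves:
    - {"delta_pos":[0,0,0.001],"rot":[0,0,0],"fingers":0.7}
    - {"delta_pos":[0,0,0],"rot":[0,0,0],"fingers":0.2}
    - {"delta_pos":[0,0,0],"rot":[0,0,0],"fingers":0.2}
    - {"delta_pos":[0,0,0],"rot":[0,0,0],"fingers":0.2}
    - {"delta_pos":[0,0,0],"rot":[0,0,0],"fingers":0.2}
    - {"delta_pos":[0,0,0],"rot":[0,0,0],"fingers":0.2}
    - {"delta_pos":[0,0,0],"rot":[0,0,0],"fingers":0.2}
  force: 25

```text
time_s: 41.38
eef_pos: [0.4312, -0.179, 0.0092]
ee_rot: [0.999, 0.042, 0.0, 0.0]
wrist_force: [0.8, 0.1, -0.6]
opening: 0.313
```

```bash
python3 - <<'E'
from h import *
plan([[.4316,-.1789,.13],[.5555,-.2711,.13],[.5555,-.2711,.013]],4.9)
E
```

```text
t 41.38 tcp [ 0.4312 -0.179   0.0092] psi 4.86 tilt [ 3.e-04 -0.e+00 -1.e+00] open 0.313 F [ 0.8  0.1 -0.6] q [-0.11  0.17  0.47  2.13 -0.1   0.86  0.51]
rot about tool z: -0.04
to [ 0.4316 -0.1789  0.13  ] delta after rot (mm) [   0.4   -0.  -120.8]
to [ 0.5555 -0.2711  0.13  ] delta after rot (mm) [115.6 102.4   0. ]
to [ 0.5555 -0.2711  0.013 ] delta after rot (mm) [  0.   0. 117.]
```

Emit:
arm_command:
  moves:
    - {"delta_pos":[0,0,-0.015],"rot":[0,0,0],"fingers":0.2}
    - {"delta_pos":[0,0,-0.03],"rot":[0,0,0],"fingers":0.2}
    - {"delta_pos":[0,0,-0.04],"rot":[0,0,0],"fingers":0.2}
    - {"delta_pos":[0,0,-0.04],"rot":[0,0,0],"fingers":0.2}
    - {"delta_pos":[0.015,0.013,0],"rot":[0,0,0],"fingers":0.2}
    - {"delta_pos":[0.03,0.026,0],"rot":[0,0,0],"fingers":0.2}
    - {"delta_pos":[0.03,0.027,0],"rot":[0,0,0],"fingers":0.2}
    - {"delta_pos":[0.025,0.022,0],"rot":[0,0,0],"fingers":0.2}
    - {"delta_pos":[0.0155,0.0145,0],"rot":[0,0,0],"fingers":0.2}
    - {"delta_pos":[0,0,0],"rot":[0,0,0],"fingers":0.2}
    - {"delta_pos":[0,0,0],"rot":[0,0,0],"fingers":0.2}
    - {"delta_pos":[0,0,0],"rot":[0,0,0],"fingers":0.2}

```text
time_s: 42.88
eef_pos: [0.5543, -0.2706, 0.1344]
ee_rot: [0.999, 0.043, 0.0, -0.0]
wrist_force: [0.8, 0.0, -2.6]
opening: 0.315
```

```bash
python3 - <<'E'
from h import *
plan([[.5555,-.2711,.0132]],4.9)
E
```

```text
t 42.88 tcp [ 0.5543 -0.2706  0.1344] psi 4.88 tilt [-0.e+00  9.e-04 -1.e+00] open 0.315 F [ 0.8  0.  -2.6] q [-0.02  0.33  0.53  1.67 -0.18  1.19  0.64]
rot about tool z: -0.02
to [ 0.5555 -0.2711  0.0132] delta after rot (mm) [  1.2   0.6 121.2]
```

Emit:
arm_command:
  moves:
    - {"delta_pos":[0.001,0,0.015],"rot":[0,0,0],"fingers":0.2}
    - {"delta_pos":[0,0,0.035],"rot":[0,0,0],"fingers":0.2}
    - {"delta_pos":[0,0,0.035],"rot":[0,0,0],"fingers":0.2}
    - {"delta_pos":[0,0,0.02],"rot":[0,0,0],"fingers":0.2}
    - {"delta_pos":[0,0,0.01],"rot":[0,0,0],"fingers":0.2}
    - {"delta_pos":[0,0,0.002],"rot":[0,0,0],"fingers":0.2}
    - {"delta_pos":[0,0,0.001],"rot":[0,0,0],"fingers":0.2}
    - {"delta_pos":[0,0,0],"rot":[0,0,0],"fingers":0.2}
    - {"delta_pos":[0,0,0],"rot":[0,0,0],"fingers":0.2}

```text
time_s: 44.0
eef_pos: [0.5563, -0.2714, 0.0168]
ee_rot: [0.999, 0.042, 0.001, 0.0]
wrist_force: [-0.3, 0.3, -1.5]
opening: 0.307
```

Emit:
arm_command:
  moves:
    - {"delta_pos":[0,0,0.001],"rot":[0,0,0],"fingers":0.2}
    - {"delta_pos":[0,0,0.0007],"rot":[0,0,0],"fingers":0.2}
    - {"delta_pos":[0,0,0],"rot":[0,0,0],"fingers":0.2}
    - {"delta_pos":[0,0,0],"rot":[0,0,0],"fingers":0.2}

```text
time_s: 44.5
eef_pos: [0.5559, -0.2712, 0.0144]
ee_rot: [0.999, 0.042, 0.0, -0.0]
wrist_force: [0.2, 0.6, -1.2]
opening: 0.314
```

Emit:
arm_command:
  moves:
    - {"delta_pos":[0,0,0.001],"rot":[0,0,0],"fingers":0.2}
    - {"delta_pos":[0,0,0],"rot":[0,0,0],"fingers":0.2}
    - {"delta_pos":[0,0,0],"rot":[0,0,0],"fingers":0.2}

```text
time_s: 44.88
eef_pos: [0.5558, -0.2712, 0.0134]
ee_rot: [0.999, 0.042, -0.0, -0.0]
wrist_force: [-0.2, -0.3, -1.7]
opening: 0.314
```

Emit:
arm_command:
  moves:
    - {"delta_pos":[0,0,0.0005],"rot":[0,0,0],"fingers":0.2}
    - {"delta_pos":[0,0,0],"rot":[0,0,0],"fingers":0.2}
    - {"delta_pos":[0,0,0],"rot":[0,0,0],"fingers":0.2}

```text
time_s: 45.25
eef_pos: [0.556, -0.2712, 0.0132]
ee_rot: [0.999, 0.042, 0.0, -0.0]
wrist_force: [-0.5, 0.0, 1.6]
opening: 0.317
```

Touching down (force rose from −1.7 to +1.6 N), so I release, rise and back away.

Emit:
arm_command:
  moves:
    - {"delta_pos":[0,0,0],"rot":[0,0,0],"fingers":0.55}
    - {"delta_pos":[0,0,0],"rot":[0,0,0],"fingers":0.55}
    - {"delta_pos":[0,0,0],"rot":[0,0,0],"fingers":0.55}
    - {"delta_pos":[0,0,0],"rot":[0,0,0],"fingers":0.55}
    - {"delta_pos":[0,0,-0.015],"rot":[0,0,0],"fingers":0.55}
    - {"delta_pos":[0,0,-0.03],"rot":[0,0,0],"fingers":0.55}
    - {"delta_pos":[0,0,-0.04],"rot":[0,0,0],"fingers":0.55}
    - {"delta_pos":[0,0,-0.04],"rot":[0,0,0],"fingers":0.55}
    - {"delta_pos":[0,0,-0.04],"rot":[0,0,0],"fingers":0.55}
    - {"delta_pos":[-0.01,-0.04,-0.02],"rot":[0,0,0],"fingers":0.55}
    - {"delta_pos":[-0.01,-0.05,0],"rot":[0,0,0],"fingers":0.55}
    - {"delta_pos":[-0.01,-0.05,0],"rot":[0,0,0],"fingers":0.55}
    - {"delta_pos":[-0.01,-0.05,0],"rot":[0,0,0],"fingers":0.55}
    - {"delta_pos":[-0.01,-0.05,0],"rot":[0,0,0],"fingers":0.55}
    - {"delta_pos":[0,-0.03,0],"rot":[0,0,0],"fingers":0.55}
    - {"delta_pos":[0,0,0],"rot":[0,0,0],"fingers":0.55}
    - {"delta_pos":[0,0,0],"rot":[0,0,0],"fingers":0.55}

```text
time_s: 47.38
eef_pos: [0.4835, -0.0076, 0.1987]
ee_rot: [0.999, 0.042, 0.001, 0.0]
wrist_force: [-0.0, -0.8, 0.8]
opening: 0.552
```

```bash
python3 - <<'E'
from h import *
im,d=r.get_image("top");cv2.imwrite("pics/t9.png",im[:,:,::-1]);W=world("top",d)
im2,_=r.get_image("scene");cv2.imwrite("pics/s9.png",im2[:,:,::-1])
import numpy as np
for nm,(x,y) in dict(socket=(.6426,-.0092),r1=(.585,.341),r2=(.58,.278),sA=(.560,-.332),sB=(.556,-.271),tape=(.5138,.0877),pad=(.5126,-.0838),or1=(.447,.056),or2=(.430,-.068)).items():
    m=(np.hypot(W[...,0]-x,W[...,1]-y)<.035)&(d>0);h=W[m]; t=np.percentile(h[:,2],97) if len(h) else -1
    tp=h[h[:,2]>t-.006]; print(nm,len(h),"top %.3f"%t,np.round(tp.mean(0)[:2],4) if len(tp) else 0)
print(r.get_obs()["time_s"])
E
```

```text
socket 48 top 0.008 [ 0.6585 -0.0256]
r1 800 top 0.051 [0.5841 0.3389]
r2 719 top 0.051 [0.5794 0.2766]
sA 773 top 0.068 [ 0.5596 -0.3308]
sB 737 top 0.068 [ 0.556 -0.271]
tape 0 top -1.000 0
pad 806 top 0.590 [ 0.506 -0.051]
or1 419 top 0.621 [0.4468 0.028 ]
or2 1613 top 0.621 [ 0.434  -0.0424]
47.475
```

View pics/t9.png

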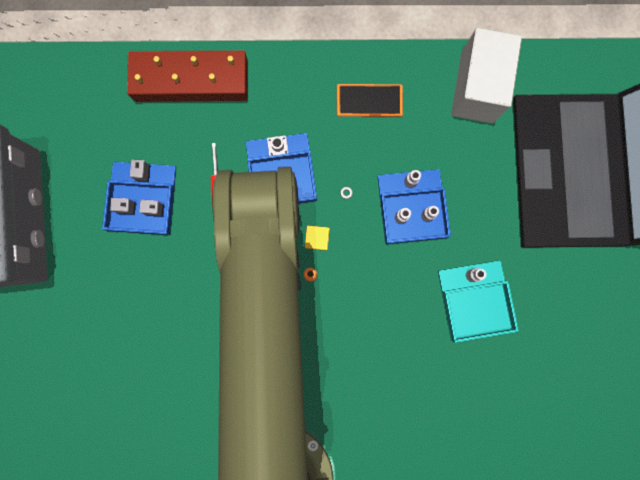

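View pics/s9.png

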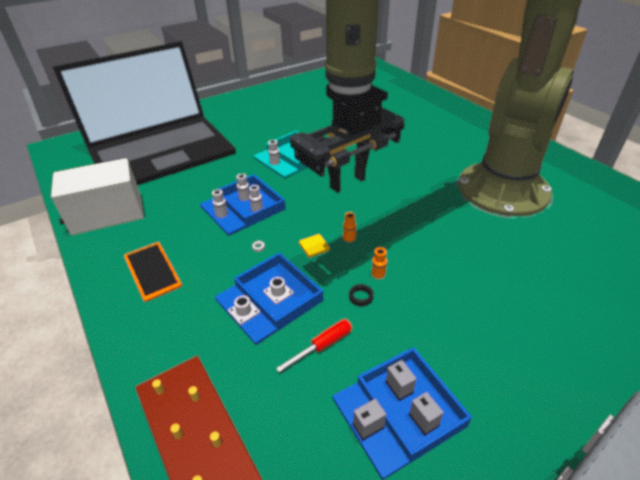

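All five parts stand upright: sensors at top-view (404,214) and (432,212), relays at (122,205) and (151,207), and the socket at scene (279,289). In the scene view the tape (361,295), pad (314,245) and orange pieces are where they started.

```bash
python3 -c "
from cell import r
print(r.sign_off())"
```

```text
the job is handed in; nothing more can be done
None
```

All five parts are in their matching blue trays, each standing upright on the tray floor: the socket, both relays and both steel sensors. I handed the job in at about 47.5 s. Each part was lowered until it touched the floor (about 1.6–5.4 N), then released.

**Parts:** My final pictures and depth readings show both sensors and both relays upright, side by side and within about 2 mm of where I released them. The relay tops read 51 mm against an expected 48 mm, and the sensors 68 mm against 66 mm. I put that down to noise at the edges of the depth image.

**Failed check:** The arm hid the socket and the tape from the last top-camera depth check, and spoilt the readings for the pad and the orange sensors. For those I relied on the scene picture. It shows the socket flange-down in its tray, and the tape, pad and orange look-alikes where they started.

The turquoise tray looks unmoved. My first move call was refused for missing keys, and nothing moved.

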